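# Air the drying cabinet: unlatch its door and hold it open on the stay's marked hole

### The arm

A 6-joint arm with a two-finger parallel gripper is mounted at the origin on a cart in front of the work surface, level with it; the furniture and walls round the work are solid. World frame = base frame: x ahead of the robot, y to its left, z up, the work surface at z = 0. Lengths are in m, angles in rad, forces in N, time in s.
With the tool pointing down it reaches from about 0.275 to 0.75 m from the base axis. Payload 10.2 kg.
Tool frame: the origin (TCP) lies midway between the tips of the shut fingers; the grasp point (between the pads) lies 19 mm behind it; z points along the fingers, y is the line along which they close (so a half turn about z gives the same grasp; the last joint's range is limited). The gripper opens to 85 mm and grips with 20 to 120 N. Pads are 22 mm wide; open, the fingers measure 114 mm over their backs; the gripper's body (76 mm by 85 mm) begins 54 mm behind the grasp point. The pads swing forward as they close: fully open they stand 13 mm farther back than shut.
Start: joints at [-1.562, 0.313, 1.498, -0, 1.331, -0.223], TCP at [0.121, -0.511, 0.231] pointing down, gripper open.
Joint ranges: [-2.94, 2.94], [-0.97, 2.17], [0.19, 2.56], [-1.23, 4.37], [0.02, 3.11], [-2.88, 2.88]. Speed limits (rad/s): [2.39, 2.39, 3.01, 3.14, 3.14, 3.14].

### API

Orientations are given as [roll, pitch, yaw] about the fixed x, y, z axes, in that order (R = Rz(yaw) Ry(pitch) Rx(roll)).
In Python, from cell import read_state, snapshot, hand_in gives the robot as it stands. The module is installed in compiled form; this text tells all that it offers.
- The arm moves only by the tool arm_command, never from a script. Its argument "commands" is a list of rows, each an object of numbers: "x", "y", "z": the shift along the tool's x, y, z scaled (see below); "ax", "ay", "az": the turn, a rotation vector about the tool's x, y, z scaled (see below); "grip": the closure, from -1 (fully open) to 1 (shut). In form: [{"x": .., "y": .., "z": .., "ax": .., "ay": .., "az": .., "grip": ..}, ...]. A call has 1 to 12 rows; each row is the pose to reach, as a shift and turn from the pose commanded when the call began, along the tool's axes at that moment; what a row does not reach only later rows make up. The controller multiplies each number of a shift by 30 cm and each number of a turn by 30 degrees. A row lasts 1/12 s, in which the tool goes at most 41.7 mm and 7.16 degrees, less where a joint would pass 70% of its speed; a pose out of reach is approached as far as the arm can. A call with a number of a shift or a turn outside -1 to 1 is refused whole. A call with a gripper value outside its range is refused whole. The fingers move at their own pace and stop on an object; "force" is the grip in N (left out, the last holds). Time passes only in rows, so rows that repeat a pose let the fingers close. It gives the time, the measured TCP pose, the force, the opening and the grip force at its end, in the units of the state.
- read_state(): the state, without advancing time (a new reading comes with each control period).
- snapshot(name): name is "scene" or "top" or "wrist"; returns a dict with "color" (400x640x3 uint8, red, green, blue), "camera_matrix" (3x3 intrinsics, pixels), "k1" (the pictures are not rectified: a ray, as slopes to the right and down, at radius r is drawn at 1 + k1 r^2 times it, then the intrinsics apply), "extrinsics" (4x4, takes a point from world to camera coordinates). Camera axes: x right, y up, looking along -z (the intrinsics and any distortion apply to the point x, -y, -z); pixel columns grow to the right and rows downward; lengths in m; the calibration is good to about 2 mm. A picture is of the moment at which its call begins. There is no depth.
- hand_in(): hands the job in; it is judged then, once.
The state is a dict: "clock": time; "q": joint angles; "qvel": joint speeds; "tau": joint torques, N m; "ee_pos": TCP position; "ee_rot": TCP orientation; "ft_force": force on the tool from outside, world axes, zero at the start; "wrist_torque": the same for the moment, N m; "width": opening from 0.0 (shut) to 1.0 (fully open); "grip_force": force on a finger pad.
Only numpy, scipy, OpenCV 4.12 (cv2) and the standard library are available. Lean on these libraries where they do the work, as an engineer would, in place of code of your own. Each camera call takes 0.05 s, during which the arm holds its last target. There are 200 camera calls.

### The job

The painted wall plates in the small wooden drying cabinet need air. Throw the red-knobbed latch lever on its roof from the red-dot notch fully over into the green-dot notch, then open the door and hold it open with its stay: lift the stay arm by its black knob, drop its middle hole, ringed in yellow, down over the brass peg so that the arm lies level, and let go. Leave the other things where they are.

Things in the scene. Friction and masses are not known exactly. Their poses are not given: they have to be found in the camera images.
- cabinet: small wooden drying cabinet, fixed, 240 deep (x) x 300 wide (y) x 115 mm high; origin under its centre on the worktop, -x its front, +y its left seen from the robot, z up. Its louvred door covers the front, its flat roof carries the latch lever, the peg and a chalk line reel
- cab_door (a joint): opening angle of the door (rad), 0 shut (as at the start), up to 1.3; stays where left (0.08 N m). 20 mm thick, 296 mm wide, upright hinge at its left edge, opens towards the robot, clockwise from above. It has no pull: draw it open by the stay, pivoted on its top edge. The latched lever's claw holds it shut by a pin on its top edge
- door_hinge (a point): point on the door's hinge axis at roof height (cabinet frame x -120, y +146, z 115 mm)
- stay_pivot (a point): pivot of the stay on the top edge of the door, 10 mm in front of the door's inner face and 150 mm from the hinge axis along the door (in the cabinet's axes with the door shut: hinge + (-10, -150) mm). The height is that of the underside of the level stay, 12 mm above the roof; moves with the door
- stay_swivel (a joint): turn of the stay about the upright axis at its pivot (rad), relative to the door: at 0 the stay stands square to the door, pointing to the back of the cabinet when the door is shut; positive is anticlockwise from above (towards the hinge side). Range -1.2 to 1.3, light friction; at the start it is parked at 0.75 to 1.1
- stay_arm (a joint): lift of the stay about its pivot (rad), 0 lying level (a stop; it weighs 0.12 kg and falls back to level by itself when let go), 0.7 fully up. Lying on top of the peg it reads about 0.09 to 0.15. Lift its knob 30 mm or more to pass over the peg
- stay_knob (a point): centre of the top of the upright round black knob near the free end of the stay, the place to hold it: 24 mm diameter, 40 mm tall above the stay's upper face, 185 mm from the pivot. The stay is an aluminium strip 28 mm wide, 5 mm thick, with three holes 15 mm in diameter on its midline at 90, 120 and 150 mm from the pivot, in line with the knob
- hole_mid (a point): centre of the middle hole, ringed in yellow, on the stay's underside, 120 mm from the pivot and 65 mm from the knob's axis: the hole to use
- hole_near (a point): centre of the hole 90 mm from the pivot, not to be used
- hole_far (a point): centre of the hole 150 mm from the pivot, nearest the knob, not to be used
- peg_top (a point): top of the fixed upright brass peg, 10 mm in diameter with a round end, on a steel plate screwed to the roof behind the door; the top is 25 mm above the roof, 13 mm above the underside and 8 mm above the upper face of the level stay. Its place on the roof differs from cabinet to cabinet, and with it the door's opening
- latch_lever (a joint): turn of the latch lever (rad): 0 in the notch at the red dot (door latched), 1.0 to 1.03 in the notch at the green dot (door free); clockwise seen from above is positive. A spring plunger under it holds it in either notch and rides over a ridge between them; it drops home only in the last 0.1 rad, so swing it to its stop (1.03). About 3 N at the knob
- lever_knob (a point): centre of the top of the upright round red knob of the latch lever, 24 mm diameter, 38 mm tall, its top 56 mm above the roof, 70 mm from the lever's pivot
- lever_pivot (a point): point on the upright turning axis of the latch lever, at roof height (cabinet frame x -75, y -98, z 115 mm)
- chalk_line: orange chalk line reel, 44x74x31 mm, lying loose on the cabinet's roof at the back, bystander; origin under its middle
- battery_pack: black and red battery pack, 96x60x51 mm, bystander on the worktop; origin under its middle
- pliers: pliers with red grips, 186x48x12 mm, bystander on the worktop; origin under their middle
- tape_measure: yellow tape measure, 43x80x60 mm, bystander on the worktop; origin under its middle
- line_laser: red and black line laser, 129x67x66 mm, bystander on the worktop; origin under its middle

How it is judged:
By the outcome, as a careful person would: the job done as asked, in the order asked, and still so for the second after the job is handed in, with the robot touching nothing.
It also fails if it takes over 64 s, if anything falls off the work surface, if the arm or the gripper's body presses on something with over 40 N, if the wrist force passes 120 N, or if a joint passes its speed limit or range.

## Working session

There is one attempt and no reset: what is moved stays moved. The work goes in short steps, Python scripts to look and compute and a tool call to move; the robot and the scene stay as the last step left them, time stands still between calls to the robot, and variables do not carry over. Pictures are saved under pics/ and viewed, at most 10 in all, crops included, and the job is handed in when it is done.

Besides the shell and the picture viewer there is one more tool, called after "Request:" as name([rows], argument=value, ...), one row to a line, values as JSON. arm_command: Moves the arm, as the interface text tells. Its arguments: {"type":"object","properties":{"commands":{"type":"array"},"force":{"type":"number"}},"required":["commands"]}

```bash
mkdir -p pics; cat > h.py <<'E'
import numpy as np, cv2
from cell import read_state, snapshot, hand_in
def ray(s,u,v):
    K=np.array(s["camera_matrix"]);E=np.array(s["extrinsics"])
    d=np.array([(u-K[0,2])/K[0,0],(v-K[1,2])/K[1,1]])
    p=d.copy()
    for _ in range(30): p=d/(1+s["k1"]*(p@p))
    R=E[:3,:3];o=-R.T@E[:3,3]
    w=R.T@np.array([p[0],-p[1],-1.]);return o,w/np.linalg.norm(w)
def plane(s,u,v,z):
    o,w=ray(s,u,v);return o+w*(z-o[2])/w[2]
def proj(s,P):
    K=np.array(s["camera_matrix"]);E=np.array(s["extrinsics"])
    c=E[:3,:3]@np.array(P)+E[:3,3];p=np.array([c[0],-c[1]])/-c[2]
    p=p*(1+s["k1"]*(p@p));return K[:2,:2]@p+K[:2,2]
def tri(rs):
    A=np.zeros((3,3));b=np.zeros(3)
    for o,w in rs:
        M=np.eye(3)-np.outer(w,w);A+=M;b+=M@o
    P=np.linalg.solve(A,b)
    return P,[np.linalg.norm((np.eye(3)-np.outer(w,w))@(P-o)) for o,w in rs]
def blobs(img,lo,hi,mn=15):
    m=cv2.inRange(cv2.cvtColor(img,cv2.COLOR_RGB2HSV),np.array(lo),np.array(hi))
    n,l,st,c=cv2.connectedComponentsWithStats(m)
    return [(c[i].round(1).tolist(),st[i].tolist()) for i in range(1,n) if st[i,4]>=mn]
E
python3 - <<'E'
from h import *
import pickle
S={n:snapshot(n) for n in("scene","top","wrist")}
pickle.dump(S,open("s0.pkl","wb"))
for n in S:
    cv2.imwrite(f"pics/{n}0.png",S[n]["color"][:,:,::-1])
    E=S[n]["extrinsics"];print(n,(-E[:3,:3].T@E[:3,3]).round(3),S[n]["camera_matrix"][0][0])
print(read_state())
E
```

```text
scene [-0.398  0.445  0.782] 378.5864982270851
top [ 0.318 -0.059  1.462] 410.48572804226274
wrist [ 0.203 -0.491  0.374] 323.3684193591242
{'clock': 0.15, 'q': array([-1.56241195e+00,  3.13277273e-01,  1.49825691e+00,  9.91811353e-06,
        1.33096648e+00, -2.23394112e-01]), 'qvel': array([-4.43178546e-05, -9.35055393e-04, -3.70676008e-03,  5.64954979e-04,
       -6.78561367e-04,  4.36437987e-04]), 'tau': array([ 7.56089084e-04, -4.12375617e+01, -2.59792614e+01, -2.34713289e-04,
        3.38314043e-03,  1.29594281e-05]), 'ee_pos': array([ 0.12058916, -0.5107731 ,  0.23089128]), 'ee_rot': array([-3.14070934e+00, -2.10553587e-04,  2.31776035e-01]), 'ft_force': array([ 0.52979013, -0.13669204,  0.19355401]), 'wrist_torque': array([ 0.00075296, -0.01043922, -0.02931387]), 'grip_force': 0.0, 'width': 1.003183672439334}
```

View pics/scene0.png

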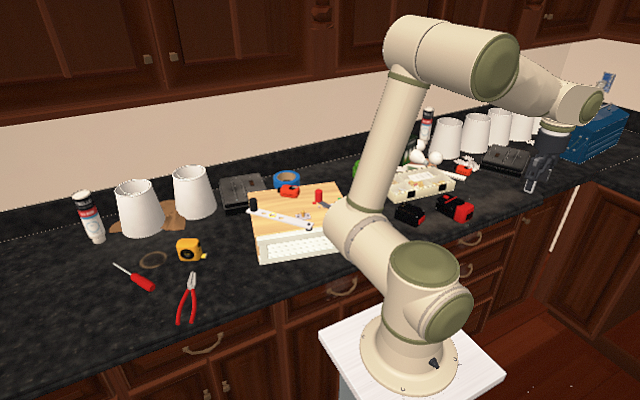

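View pics/top0.png

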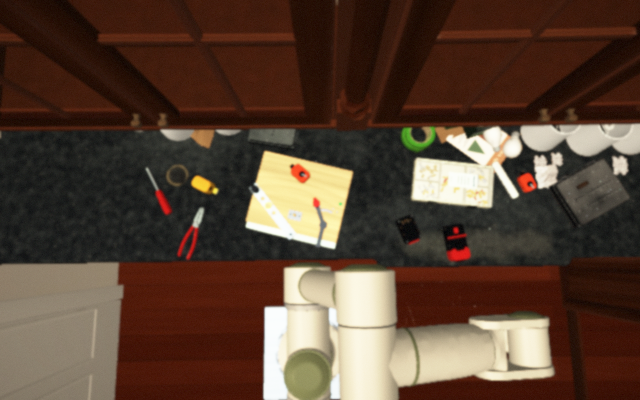

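The scene view shows the cabinet at about (295,225), with its black stay knob near (252,204) and red lever knob near (318,196). The top view shows the roof spanning (245–352, 150–248), with the black knob near (253,188), the red knob near (316,202) and the peg plate near (295,215). I'll zoom in on both.

```bash
python3 - <<'E'
from h import *
import pickle
S=pickle.load(open("s0.pkl","rb"))
a=S["scene"]["color"][175:270,235:365];b=S["top"]["color"][140:260,235:365]
f=lambda i:cv2.resize(i,None,fx=6,fy=6,interpolation=cv2.INTER_CUBIC)[:,:,::-1]
A=cv2.resize(a,None,fx=3,fy=3,interpolation=cv2.INTER_CUBIC)[:,:,::-1]
B=cv2.resize(b,None,fx=5,fy=5,interpolation=cv2.INTER_CUBIC)[:,:,::-1]
cv2.imwrite("pics/topc.png",B[:,:])
cv2.imwrite("pics/scc.png",cv2.resize(a,None,fx=6,fy=6,interpolation=cv2.INTER_CUBIC)[:,:,::-1])
for n in("scene","top"):
    for lo,hi in (((0,150,90),(8,255,255)),((0,0,0),(180,255,45)),((20,150,120),(35,255,255))):
        for c,s in blobs(S[n]["color"],lo,hi,4):
            if 240<c[0]<360 and 145<c[1]<265 and s[4]<400: print(n,lo,c,s)
E
```

```text
scene (0, 150, 90) [288.8, 191.4] [280, 185, 19, 13, 192]
scene (0, 150, 90) [317.3, 195.8] [313, 189, 9, 15, 83]
scene (0, 0, 0) [328.6, 163.6] [327, 163, 4, 2, 5]
scene (0, 0, 0) [325.8, 168.8] [325, 168, 3, 3, 5]
scene (0, 0, 0) [291.2, 187.7] [290, 187, 4, 2, 6]
scene (0, 0, 0) [278.3, 189.5] [278, 188, 2, 4, 6]
scene (0, 0, 0) [253.0, 204.2] [250, 198, 7, 13, 77]
scene (0, 0, 0) [327.5, 254.6] [323, 254, 10, 2, 10]
scene (0, 0, 0) [331.8, 261.1] [327, 258, 9, 7, 25]
top (0, 150, 90) [299.5, 172.8] [292, 165, 17, 17, 182]
top (0, 150, 90) [315.6, 202.3] [313, 198, 6, 9, 39]
top (0, 150, 90) [345.0, 263.3] [322, 260, 53, 11, 244]
top (0, 150, 90) [242.8, 263.8] [242, 263, 3, 3, 4]
top (0, 150, 90) [254.4, 263.4] [253, 263, 4, 2, 5]
top (0, 150, 90) [267.8, 263.4] [261, 262, 14, 4, 26]
top (0, 150, 90) [276.8, 264.2] [276, 263, 2, 3, 4]
top (0, 150, 90) [290.8, 263.0] [289, 262, 5, 3, 9]
top (0, 0, 0) [254.7, 188.6] [253, 187, 4, 4, 9]
top (0, 0, 0) [338.8, 245.7] [337, 244, 4, 4, 10]
```

View pics/topc.png

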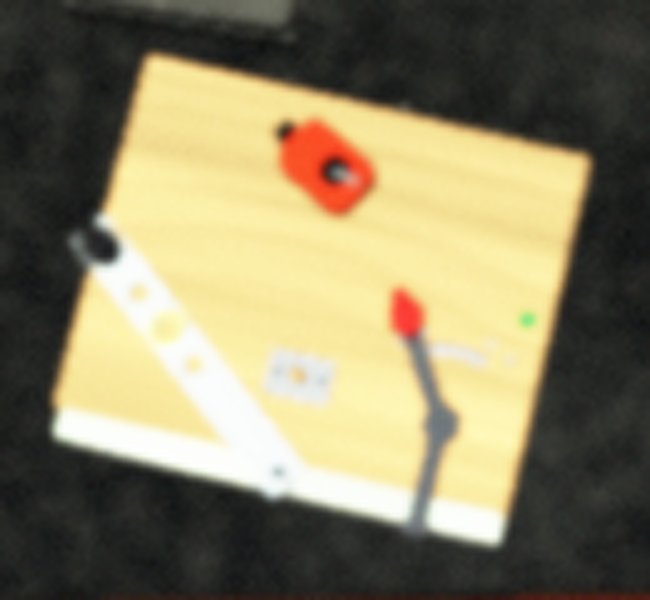

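View pics/scc.png

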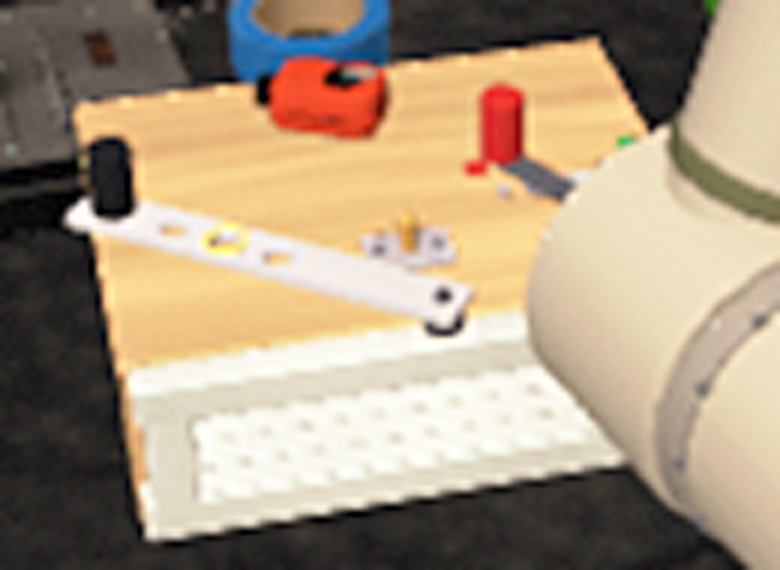

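The crops show these features:
- **Top crop:** peg at (299,375), red knob at about (407,315), lever pivot at (441,425), green dot at (527,320), black knob at about (90,245), stay pivot bolt at (277,473), roof corners at (148,53) and (592,155).
- **Scene crop:** peg top at (409,220), red knob top at (502,95), black knob top at (110,148), yellow ring at (224,239).

Next I'll triangulate from these.

```bash
python3 - <<'E'
from h import *
import pickle
S=pickle.load(open("s0.pkl","rb"))
t=lambda x,y:((x+.5)/5-.5+235,(y+.5)/5-.5+140)
s=lambda x,y:((x+.5)/6-.5+235,(y+.5)/6-.5+175)
T,C=S["top"],S["scene"]
for n,a,b in (("peg",(299,374),(409,220)),("redknob",(405,318),(502,95)),("blackknob",(82,245),(110,148)),("ring",(167,327),(224,239)),("pivot",(279,472),(444,294)),("BL",(148,53),(76,103)),("green",(527,320),(626,142)),("BR",(592,155),(598,40))):
    P,r=tri([ray(T,*t(*a)),ray(C,*s(*b))]);print(n,P.round(4),np.round(r,4))
BL=plane(T,*t(148,53),.115);BR=plane(T,*t(592,155),.115);lp=plane(T,*t(441,425),.13)
FL=plane(T,*t(53,437),.115);FR=plane(T,*t(500,547),.115)
print(BL,BR,FL,FR,lp,np.linalg.norm(BL-BR),np.linalg.norm(BL-FL))
yv=(BL-BR)[:2];yaw=np.arctan2(-yv[0],yv[1]);print("yaw",yaw)
xv=((BL+BR)-(FL+FR))[:2];print("yaw2",np.arctan2(xv[1],xv[0]))
print("centre of roof incl door",((BL+BR+FL+FR)/4))
E
```

```text
peg [0.4583 0.0456 0.135 ] [0.0007 0.0007]
redknob [ 0.4895 -0.0242  0.1718] [0.001 0.001]
blackknob [0.536  0.1764 0.1746] [0.0036 0.0036]
ring [0.4905 0.1323 0.1321] [0.0011 0.0011]
pivot [0.3948 0.0583 0.1344] [0.0004 0.0004]
BL [0.6783 0.148  0.1151] [0.0002 0.0002]
green [ 0.4947 -0.1035  0.1163] [0.001 0.001]
BR [ 0.6062 -0.1494  0.1116] [0.0003 0.0003]
[0.67841224 0.14826795 0.115     ] [ 0.60528994 -0.14948784  0.115     ] [0.42027598 0.20776427 0.115     ] [ 0.34539842 -0.08447004  0.115     ] [ 0.42418507 -0.04688696  0.13      ] 0.3066029679351227 0.2649040159856659
yaw -0.24081256543683996
yaw2 -0.23588710551580147
centre of roof incl door [0.51234414 0.03051859 0.115     ]
```

Request:
arm_command([
  {"x": 0.88,"y": -0.68,"z": -0.13,"grip": -1},
  {"x": 0.88,"y": -0.68,"z": -0.13,"grip": -1},
  {"x": 0.88,"y": -0.68,"z": -0.13,"grip": -1},
  {"x": 0.88,"y": -0.68,"z": -0.13,"grip": -1},
  {"x": 0.88,"y": -0.68,"z": -0.13,"grip": -1},
  {"x": 0.88,"y": -0.68,"z": -0.13,"grip": -1},
  {"x": 0.88,"y": -0.68,"z": -0.13,"grip": -1},
  {"x": 0.88,"y": -0.68,"z": -0.13,"grip": -1},
  {"x": 0.88,"y": -0.68,"z": -0.13,"grip": -1},
  {"x": 0.88,"y": -0.68,"z": -0.13,"grip": -1},
  {"x": 0.88,"y": -0.68,"z": -0.13,"grip": -1},
])

```text
$.commands[0]: bad value
```

Request:
arm_command([
  {"x": 0.47,"y": -0.68,"z": 0,"grip": -1},
  {"x": 0.47,"y": -0.68,"z": 0,"grip": -1},
  {"x": 0.47,"y": -0.68,"z": 0,"grip": -1},
  {"x": 0.47,"y": -0.68,"z": 0,"grip": -1},
  {"x": 0.47,"y": -0.68,"z": 0,"grip": -1},
  {"x": 0.47,"y": -0.68,"z": 0,"grip": -1},
  {"x": 0.47,"y": -0.68,"z": 0,"grip": -1},
  {"x": 0.47,"y": -0.68,"z": 0,"grip": -1},
  {"x": 0.47,"y": -0.68,"z": 0,"grip": -1},
])

```text
$.commands[0]: bad value
```

```bash
python3 - <<'E'
from h import *
import pickle
st=read_state();print(st["clock"],st["ee_pos"],st["ee_rot"],st["q"])
s=snapshot("wrist");pickle.dump(s,open("w1.pkl","wb"));cv2.imwrite("pics/w1.png",s["color"][:,:,::-1])
E=s["extrinsics"];print(-E[:3,:3].T@E[:3,3],E[2,:3])
for n,P in dict(peg=(.4583,.0456,.14),red=(.4895,-.0242,.171),blk=(.536,.1764,.172),ring=(.49,.132,.132)).items(): print(n,proj(s,P))
E
```

```text
0.15 [ 0.12058916 -0.5107731   0.23089128] [-3.14070934e+00 -2.10553587e-04  2.31776035e-01] [-1.56241195e+00  3.13277273e-01  1.49825691e+00  9.91811353e-06
  1.33096648e+00 -2.23394112e-01]
[ 0.20258862 -0.49099477  0.37376273] [0.31639925 0.0741128  0.9457266 ]
peg [1593.13799973 1373.62856906]
red [5216.3726118 5643.1907736]
blk [107547.05820025  97179.35122305]
ring [3980.42946915 3442.83242914]
```

View pics/w1.png

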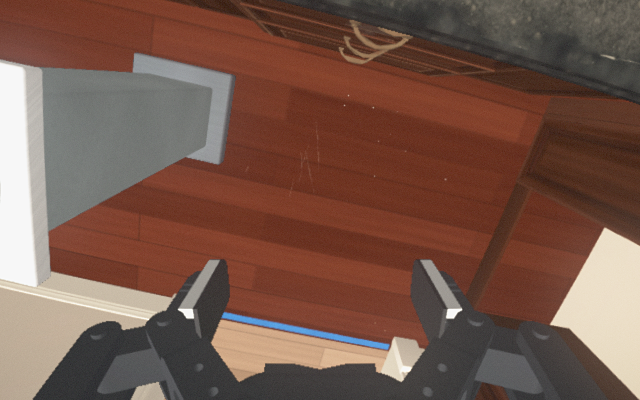

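The call was refused because every key is needed in each row, so the arm hasn't moved. The wrist picture only shows the floor and the fingers at (215,290) and (430,290). I'll repeat the move.

Request:
arm_command([
  {"x": 0.88,"y": -0.68,"z": -0.13,"ax": 0,"ay": 0,"az": 0,"grip": -1},
  {"x": 0.88,"y": -0.68,"z": -0.13,"ax": 0,"ay": 0,"az": 0,"grip": -1},
  {"x": 0.88,"y": -0.68,"z": -0.13,"ax": 0,"ay": 0,"az": 0,"grip": -1},
  {"x": 0.88,"y": -0.68,"z": -0.13,"ax": 0,"ay": 0,"az": 0,"grip": -1},
  {"x": 0.88,"y": -0.68,"z": -0.13,"ax": 0,"ay": 0,"az": 0,"grip": -1},
  {"x": 0.88,"y": -0.68,"z": -0.13,"ax": 0,"ay": 0,"az": 0,"grip": -1},
  {"x": 0.88,"y": -0.68,"z": -0.13,"ax": 0,"ay": 0,"az": 0,"grip": -1},
  {"x": 0.88,"y": -0.68,"z": -0.13,"ax": 0,"ay": 0,"az": 0,"grip": -1},
  {"x": 0.88,"y": -0.68,"z": -0.13,"ax": 0,"ay": 0,"az": 0,"grip": -1},
  {"x": 0.88,"y": -0.68,"z": -0.13,"ax": 0,"ay": 0,"az": 0,"grip": -1},
  {"x": 0.88,"y": -0.68,"z": -0.13,"ax": 0,"ay": 0,"az": 0,"grip": -1},
], force=20)

```text
clock: 1.12
ee_pos: [0.3305, -0.252, 0.2702]
ee_rot: [3.142, 0.0, 0.232]
ft_force: [0.1, -0.2, 0.4]
width: 1.001
grip_force: 0.0
```

Request:
arm_command([
  {"x": 0.47,"y": -0.68,"z": 0,"ax": 0,"ay": 0,"az": 0,"grip": -1},
  {"x": 0.47,"y": -0.68,"z": 0,"ax": 0,"ay": 0,"az": 0,"grip": -1},
  {"x": 0.47,"y": -0.68,"z": 0,"ax": 0,"ay": 0,"az": 0,"grip": -1},
  {"x": 0.47,"y": -0.68,"z": 0,"ax": 0,"ay": 0,"az": 0,"grip": -1},
  {"x": 0.47,"y": -0.68,"z": 0,"ax": 0,"ay": 0,"az": 0,"grip": -1},
  {"x": 0.47,"y": -0.68,"z": 0,"ax": 0,"ay": 0,"az": 0,"grip": -1},
  {"x": 0.47,"y": -0.68,"z": 0,"ax": 0,"ay": 0,"az": 0,"grip": -1},
  {"x": 0.47,"y": -0.68,"z": 0,"ax": 0,"ay": 0,"az": 0,"grip": -1},
  {"x": 0.47,"y": -0.68,"z": 0,"ax": 0,"ay": 0,"az": 0,"grip": -1},
])

```text
clock: 1.87
ee_pos: [0.4209, -0.0222, 0.2699]
ee_rot: [-3.142, 0.001, 0.23]
ft_force: [-0.5, -0.3, -0.7]
width: 1.001
grip_force: 0.0
```

```bash
python3 - <<'E'
from h import *
import pickle
st=read_state();print(st["clock"],st["ee_pos"],st["ee_rot"],st["q"])
s=snapshot("wrist");pickle.dump(s,open("w1.pkl","wb"));cv2.imwrite("pics/w1b.png",s["color"][:,:,::-1])
for n,P in dict(peg=(.4583,.0456,.14),red=(.4895,-.0242,.171),blk=(.536,.1764,.172),ring=(.49,.132,.132)).items(): print(n,proj(s,P))
E
```

```text
1.8667 [ 0.42088061 -0.02222835  0.26993926] [-3.14153537e+00  8.99331092e-04  2.30151466e-01] [-3.32061705e-01  5.16412678e-02  1.71178326e+00 -4.38985270e-04
  1.37895958e+00  1.00866705e+00]
peg [251.2919299  126.41592556]
red [344.50862986 111.39687746]
blk [ 70.1290579  -24.77279777]
ring [156.30397991  63.63816652]
```

View pics/w1b.png

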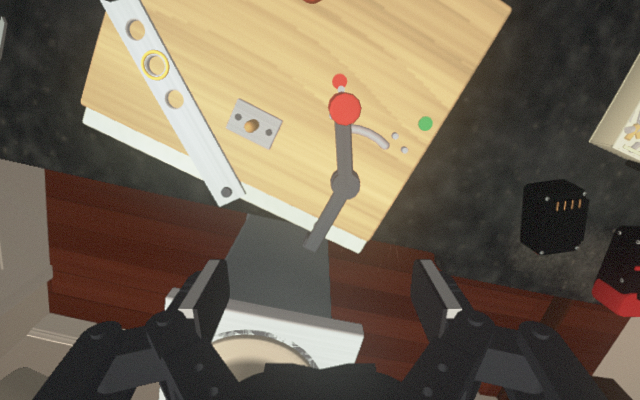

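The wrist view shows the peg at (251,126), red knob top at (345,109), yellow ring at (156,66), stay bolt at (227,192), lever pivot at (345,183) and green dot at (425,123). I'll take a second viewpoint so I can triangulate.

Request:
arm_command([
  {"x": 0.22,"y": -0.2,"z": 0,"ax": 0,"ay": 0,"az": 0,"grip": -1},
  {"x": 0.22,"y": -0.2,"z": 0,"ax": 0,"ay": 0,"az": 0,"grip": -1},
  {"x": 0.22,"y": -0.2,"z": 0,"ax": 0,"ay": 0,"az": 0,"grip": -1},
  {"x": 0.22,"y": -0.2,"z": 0,"ax": 0,"ay": 0,"az": 0,"grip": -1},
])

```text
clock: 2.25
ee_pos: [0.472, 0.0523, 0.2698]
ee_rot: [-3.141, 0.001, 0.232]
ft_force: [0.2, -0.4, 0.7]
width: 0.996
grip_force: 0.0
```

```bash
cat >> h.py <<'E'
def near(s,P,lo,hi,R=45,mn=30):
    u=proj(s,P); b=[(c,st) for c,st in blobs(s["color"],lo,hi,mn) if np.hypot(*(np.array(c)-u))<R]
    return [(c,st) for c,st in b]
COL=dict(red=((0,170,100),(6,255,255)),green=((45,120,80),(80,255,255)),ring=((22,180,150),(32,255,255)),brass=((12,120,60),(24,255,230)),blk=((0,0,0),(180,255,40)),grey=((0,0,40),(180,60,110)))
E
python3 - <<'E'
from h import *
import pickle
st=read_state();print(st["clock"],st["ee_pos"],st["ee_rot"])
s=snapshot("wrist");pickle.dump(s,open("w2.pkl","wb"));cv2.imwrite("pics/w2.png",s["color"][:,:,::-1])
a=pickle.load(open("w1.pkl","rb"))
Q=dict(peg=((.4583,.0456,.14),"brass"),red=((.4895,-.0242,.171),"red"),green=((.4947,-.1035,.116),"green"),blk=((.536,.1764,.172),"blk"),ring=((.49,.132,.132),"ring"))
for n,(P,c) in Q.items():
    for k,i in(("1",a),("2",s)): print(n,k,proj(i,P).round(),near(i,P,*COL[c],R=30))
E
```

```text
2.25 [0.47202661 0.05226542 0.2697779 ] [-3.14132152e+00  9.21387229e-04  2.31684530e-01]
peg 1 [251. 126.] []
peg 2 [324. 202.] [([321.2, 200.9], [318, 198, 8, 7, 38])]
red 1 [345. 111.] []
red 2 [419. 198.] []
green 1 [426. 122.] []
green 2 [481. 192.] []
blk 1 [ 70. -25.] []
blk 2 [171.  77.] []
ring 1 [156.  64.] []
ring 2 [236. 144.] []
```

View pics/w2.png

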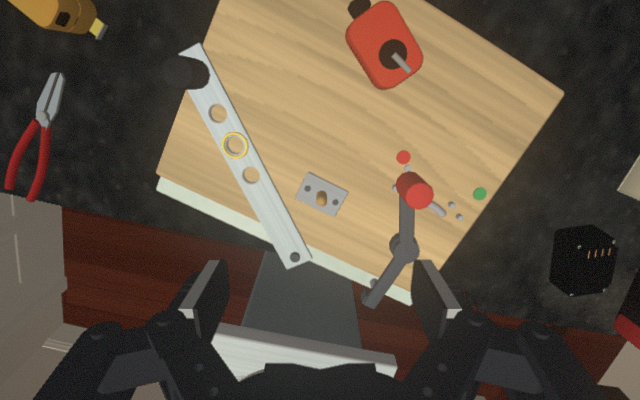

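In this view the ring is at (235,145), holes at (218,113) and (251,175), bolt at (295,257), peg at (321,198), red knob top at (419,194), green dot at (480,193), and the black knob at about (185,72). Next I'll triangulate the two wrist views.

```bash
python3 - <<'E'
from h import *
import pickle
a=pickle.load(open("w1.pkl","rb"));b=pickle.load(open("w2.pkl","rb"))
for n,p,q in (("peg",(251,125),(321,197)),("red",(345,109),(419,194)),("ring",(155.5,65.5),(235,145)),("hfar",(137,30),(218,113)),("hnear",(175.5,98.5),(251,175)),("bolt",(227,192),(295,257)),("green",(425.5,123.5),(480,193.5)),("reddot",(340,81),(403.5,157)),("lpiv",(346,183),(405,246))):
    P,r=tri([ray(a,*p),ray(b,*q)]);print(n,P.round(4),np.round(r,4))
for n,p in (("BR roof",(564,94)),("FRdoor",(412,304)),("FLdoor",(156,190)),("FLdoor_in",(161,178))): print(n,plane(b,*p,.115))
print("FR1",plane(a,361,252,.115),"FL1",plane(a,82,124,.115),"BR1",plane(a,511,10,.115))
for n,p,z in (("ring",(235,145),.132),("bolt",(295,257),.134),("hfar",(218,113),.132),("peg",(321,197),.14)): print(n,plane(b,*p,z))
# black knob top in scene/top masks
for n,p in (("blk2",(182,72)),): print(plane(b,*p,.172))
i=b["color"];print([i[y,x].tolist() for x,y in((419,194),(480,193),(229,135),(185,72),(140,72),(321,198))])
E
```

```text
peg [0.4575 0.0482 0.1268] [0.0002 0.0002]
red [ 0.4913 -0.0248  0.1662] [0.0004 0.0004]
ring [0.4884 0.1333 0.1302] [0.0001 0.0001]
hfar [0.5123 0.1523 0.1276] [0.0001 0.0001]
hnear [0.4651 0.1147 0.1299] [0.0005 0.0005]
bolt [0.3936 0.059  0.1332] [0.0001 0.0001]
green [ 0.4933 -0.1035  0.1158] [0.0001 0.0001]
reddot [ 0.5104 -0.0188  0.116 ] [0.0001 0.0001]
lpiv [ 0.4241 -0.0468  0.1217] [0.0005 0.0005]
BR roof [ 0.60036987 -0.14418479  0.115     ]
FRdoor [ 0.35447345 -0.08048356  0.115     ]
FLdoor [0.42358523 0.20599212 0.115     ]
FLdoor_in [0.43704034 0.20201599 0.115     ]
FR1 [ 0.3531581 -0.0817268  0.115    ] FL1 [0.42163463 0.20539947 0.115     ] BR1 [ 0.60004241 -0.14412637  0.115     ]
ring [0.4889669  0.13281743 0.132     ]
bolt [0.39392563 0.05905631 0.134     ]
hfar [0.51279707 0.15112754 0.132     ]
peg [0.46215127 0.04921007 0.14      ]
[0.54116158 0.16882835 0.172     ]
[[201, 82, 70], [92, 157, 94], [219, 187, 105], [57, 55, 49], [33, 34, 27], [163, 130, 86]]
```

```bash
cat >> h.py <<'E'
from scipy.spatial.transform import Rotation as Ro
def step(targets, pos=None, yaw=None):
    """targets: (x,y,z,yaw); prints x y z az in command units from the given (or present) pose"""
    st=read_state()
    p=np.array(st["ee_pos"] if pos is None else pos)
    R=Ro.from_euler("xyz",st["ee_rot"] if yaw is None else [np.pi,0,yaw])
    for t in targets:
        d=R.inv().apply(np.array(t[:3])-p)/.3
        w=(R.inv()*Ro.from_euler("xyz",[np.pi,0,t[3]])).as_rotvec()/np.radians(30)
        print(np.round(d,3),np.round(w,3))
E
python3 - <<'E'
from h import *
step([(.491,-.0257,.2,.316)])
print();step([(.491,-.0257,.143,.316)],(.491,-.0257,.2),.316)
c=np.array([.4245,-.0475])
def arc(a): return (c[0]+.07*np.cos(.316-a),c[1]+.07*np.sin(.316-a),.143,.316-a)
print();step([arc(a) for a in (.1,.2,.3,.4,.5)],arc(0)[:3],.316)
print();step([arc(a) for a in (.6,.7,.8,.9,1.0,1.06)],arc(.5)[:3],.316-.5)
E
```

```text
[0.005 0.265 0.233] [ 0.     0.002 -0.163]

[ 0.   -0.    0.19] [0. 0. 0.]

[-0.001  0.023  0.   ] [-0.    -0.     0.191]
[-0.005  0.046  0.   ] [ 0.    -0.     0.382]
[-0.01   0.069  0.   ] [ 0.    -0.     0.573]
[-0.018  0.091  0.   ] [ 0.    -0.     0.764]
[-0.029  0.112  0.   ] [ 0.    -0.     0.955]

[-0.001  0.023  0.   ] [ 0.    -0.     0.191]
[-0.005  0.046  0.   ] [ 0.    -0.     0.382]
[-0.01   0.069  0.   ] [ 0.    -0.     0.573]
[-0.018  0.091  0.   ] [ 0.    -0.     0.764]
[-0.029  0.112  0.   ] [-0.    -0.     0.955]
[-0.036  0.124  0.   ] [ 0.   -0.    1.07]
```

Request:
arm_command([
  {"x": 0.005,"y": 0.265,"z": 0.233,"ax": 0,"ay": 0,"az": -0.163,"grip": -0.2},
  {"x": 0.005,"y": 0.265,"z": 0.233,"ax": 0,"ay": 0,"az": -0.163,"grip": -0.2},
  {"x": 0.005,"y": 0.265,"z": 0.233,"ax": 0,"ay": 0,"az": -0.163,"grip": -0.2},
  {"x": 0.005,"y": 0.265,"z": 0.233,"ax": 0,"ay": 0,"az": -0.163,"grip": -0.2},
  {"x": 0.005,"y": 0.265,"z": 0.233,"ax": 0,"ay": 0,"az": -0.163,"grip": -0.2},
  {"x": 0.005,"y": 0.265,"z": 0.233,"ax": 0,"ay": 0,"az": -0.163,"grip": -0.2},
])

```text
clock: 2.8
ee_pos: [0.491, -0.025, 0.2015]
ee_rot: [3.141, -0.001, 0.315]
ft_force: [0.0, 0.2, 0.2]
width: 0.601
grip_force: 0.0
```

```bash
python3 - <<'E'
from h import *
import pickle
st=read_state();print(st["ee_pos"],st["ee_rot"],st["width"])
s=snapshot("wrist");pickle.dump(s,open("w3.pkl","wb"))
cv2.imwrite("pics/w3.png",s["color"][:,:,::-1])
for lo,hi in (((0,130,120),(8,255,255)),((170,130,120),(180,255,255)),((40,70,80),(85,255,255))):print(blobs(s["color"],lo,hi,20))
print(proj(s,(.491,-.0257,.171)),proj(s,(.459,.047,.14)))
step([(.491,-.0257,.143,.316)])
E
```

```text
[ 0.4910406  -0.02502179  0.20149062] [ 3.14082875e+00 -1.21403915e-03  3.15484774e-01] 0.6005481968848714
[([286.9, 35.6], [238, 0, 99, 87, 4594]), ([319.6, 177.4], [311, 169, 18, 18, 238]), ([318.5, 233.9], [300, 217, 38, 35, 1020])]
[]
[([416.1, 230.2], [408, 223, 17, 15, 203])]
[321.47294137 236.14133332] [207.38509605 226.4750982 ]
[-0.002  0.003  0.196] [ 0.002 -0.003  0.001]
```

View pics/w3.png

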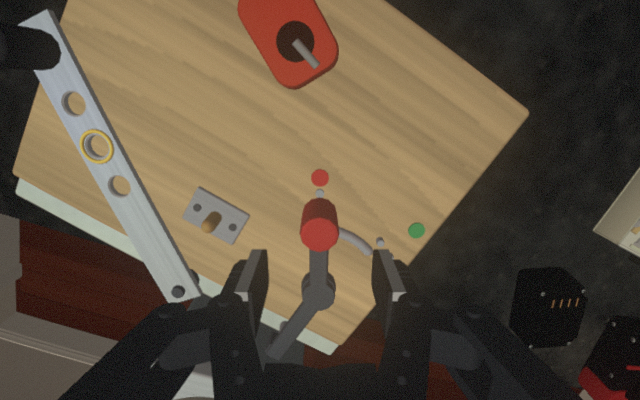

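The red knob top is at (320,234), centred between the fingers. The peg top is at (207,229). I'll descend, grip and swing.

Request:
arm_command([
  {"x": 0,"y": 0,"z": 0.065,"ax": 0,"ay": 0,"az": 0,"grip": -0.2},
  {"x": 0,"y": 0,"z": 0.13,"ax": 0,"ay": 0,"az": 0,"grip": -0.2},
  {"x": 0,"y": 0,"z": 0.193,"ax": 0,"ay": 0,"az": 0,"grip": -0.2},
  {"x": 0,"y": 0,"z": 0.193,"ax": 0,"ay": 0,"az": 0,"grip": 0.2},
  {"x": 0,"y": 0,"z": 0.193,"ax": 0,"ay": 0,"az": 0,"grip": 0.6},
  {"x": 0,"y": 0,"z": 0.193,"ax": 0,"ay": 0,"az": 0,"grip": 0.6},
  {"x": 0,"y": 0,"z": 0.193,"ax": 0,"ay": 0,"az": 0,"grip": 0.6},
  {"x": 0,"y": 0,"z": 0.193,"ax": 0,"ay": 0,"az": 0,"grip": 0.6},
  {"x": 0,"y": 0,"z": 0.193,"ax": 0,"ay": 0,"az": 0,"grip": 0.6},
], force=20)

```text
clock: 3.6
ee_pos: [0.4917, -0.0243, 0.1437]
ee_rot: [3.141, -0.002, 0.317]
ft_force: [-2.6, 1.4, 6.4]
width: 0.276
grip_force: 22.4
```

Request:
arm_command([
  {"x": -0.001,"y": 0.012,"z": 0,"ax": 0,"ay": 0,"az": 0.1,"grip": 0.6},
  {"x": -0.002,"y": 0.023,"z": 0,"ax": 0,"ay": 0,"az": 0.19,"grip": 0.6},
  {"x": -0.003,"y": 0.034,"z": 0,"ax": 0,"ay": 0,"az": 0.28,"grip": 0.6},
  {"x": -0.005,"y": 0.046,"z": 0,"ax": 0,"ay": 0,"az": 0.38,"grip": 0.6},
  {"x": -0.007,"y": 0.058,"z": 0,"ax": 0,"ay": 0,"az": 0.48,"grip": 0.6},
  {"x": -0.01,"y": 0.069,"z": 0,"ax": 0,"ay": 0,"az": 0.57,"grip": 0.6},
  {"x": -0.014,"y": 0.08,"z": 0,"ax": 0,"ay": 0,"az": 0.67,"grip": 0.6},
  {"x": -0.018,"y": 0.091,"z": 0,"ax": 0,"ay": 0,"az": 0.76,"grip": 0.6},
  {"x": -0.023,"y": 0.102,"z": 0,"ax": 0,"ay": 0,"az": 0.86,"grip": 0.6},
  {"x": -0.029,"y": 0.112,"z": 0,"ax": 0,"ay": 0,"az": 0.955,"grip": 0.6},
])

```text
clock: 4.43
ee_pos: [0.4936, -0.0592, 0.1437]
ee_rot: [3.141, -0.001, -0.185]
ft_force: [-2.4, 0.9, 7.1]
width: 0.272
grip_force: 22.6
```

```bash
python3 - <<'E'
from h import *
c=np.array([.4245,-.0475]);st=read_state();d=st["ee_pos"][:2]-c
print(np.hypot(*d),.316-np.arctan2(d[1],d[0]),st["ee_rot"][2])
def arc(a): return (c[0]+.07*np.cos(.316-a),c[1]+.07*np.sin(.316-a),.143,.316-a)
step([arc(a) for a in (.6,.7,.8,.9,1.0,1.05,1.08)])
E
```

```text
0.07009152801584968 0.4835604374504976 -0.1851558838652383
[-0.001  0.027  0.002] [ 0.001 -0.002  0.189]
[-0.005  0.05   0.002] [ 0.    -0.002  0.38 ]
[-0.011  0.073  0.002] [ 0.    -0.002  0.571]
[-0.019  0.095  0.002] [ 0.    -0.002  0.762]
[-0.029  0.116  0.002] [ 0.    -0.002  0.953]
[-0.035  0.126  0.002] [ 0.    -0.002  1.048]
[-0.038  0.132  0.002] [ 0.    -0.002  1.106]
```

Request:
arm_command([
  {"x": 0,"y": 0.014,"z": 0,"ax": 0,"ay": 0,"az": 0.1,"grip": 0.6},
  {"x": -0.001,"y": 0.027,"z": 0,"ax": 0,"ay": 0,"az": 0.19,"grip": 0.6},
  {"x": -0.003,"y": 0.039,"z": 0,"ax": 0,"ay": 0,"az": 0.28,"grip": 0.6},
  {"x": -0.005,"y": 0.05,"z": 0,"ax": 0,"ay": 0,"az": 0.38,"grip": 0.6},
  {"x": -0.008,"y": 0.062,"z": 0,"ax": 0,"ay": 0,"az": 0.48,"grip": 0.6},
  {"x": -0.011,"y": 0.073,"z": 0,"ax": 0,"ay": 0,"az": 0.57,"grip": 0.6},
  {"x": -0.015,"y": 0.084,"z": 0,"ax": 0,"ay": 0,"az": 0.67,"grip": 0.6},
  {"x": -0.019,"y": 0.095,"z": 0,"ax": 0,"ay": 0,"az": 0.76,"grip": 0.6},
  {"x": -0.024,"y": 0.106,"z": 0,"ax": 0,"ay": 0,"az": 0.86,"grip": 0.6},
  {"x": -0.029,"y": 0.116,"z": 0,"ax": 0,"ay": 0,"az": 0.95,"grip": 0.6},
  {"x": -0.035,"y": 0.126,"z": 0,"ax": 0,"ay": 0,"az": 1.0,"grip": 0.6},
  {"x": -0.038,"y": 0.132,"z": 0,"ax": 0,"ay": 0,"az": 1.0,"grip": 0.6},
])

```text
clock: 5.43
ee_pos: [0.4766, -0.0935, 0.1436]
ee_rot: [-3.134, -0.001, -0.709]
ft_force: [13.6, 25.6, 3.5]
width: 0.27
grip_force: 23.4
```

```bash
python3 - <<'E'
from h import *
c=np.array([.4245,-.0475]);st=read_state();d=st["ee_pos"][:2]-c
print(np.hypot(*d),.316-np.arctan2(d[1],d[0]),st["ee_rot"][2],st["ft_force"],st["width"])
E
```

```text
0.06947327687048027 1.03952246408793 -0.7093384870601569 [13.56066912 25.60382028  3.4919629 ] 0.27015396859756957
```

The lever is at its stop: the arc angle reads 1.04 and the stop pushes back with about 29 N. I'll release, lift and move away, turning the tool so the camera will look down over the stay's holes.

Request:
arm_command([
  {"x": 0,"y": 0,"z": 0,"ax": 0,"ay": 0,"az": 0,"grip": -0.1},
  {"x": 0,"y": 0,"z": 0,"ax": 0,"ay": 0,"az": 0,"grip": -0.1},
  {"x": 0,"y": 0,"z": 0,"ax": 0,"ay": 0,"az": 0,"grip": -0.1},
  {"x": 0,"y": 0,"z": 0,"ax": 0,"ay": 0,"az": 0,"grip": -0.1},
  {"x": 0,"y": 0,"z": -0.1,"ax": 0,"ay": 0,"az": 0,"grip": -0.1},
  {"x": 0,"y": 0,"z": -0.2,"ax": 0,"ay": 0,"az": 0,"grip": -0.1},
  {"x": 0,"y": 0,"z": -0.35,"ax": 0,"ay": 0,"az": 0,"grip": -0.1},
  {"x": 0,"y": 0,"z": -0.35,"ax": 0,"ay": 0,"az": 0,"grip": -0.1},
])

```text
clock: 6.1
ee_pos: [0.477, -0.0968, 0.2541]
ee_rot: [-3.139, -0.011, -0.707]
ft_force: [0.4, -0.1, 0.7]
width: 0.549
grip_force: 0.0
```

Request:
arm_command([
  {"x": -0.27,"y": -0.44,"z": 0,"ax": 0,"ay": 0,"az": -1,"grip": -0.1},
  {"x": -0.27,"y": -0.44,"z": 0,"ax": 0,"ay": 0,"az": -1,"grip": -0.1},
  {"x": -0.27,"y": -0.44,"z": 0,"ax": 0,"ay": 0,"az": -1,"grip": -0.1},
  {"x": -0.27,"y": -0.44,"z": 0,"ax": 0,"ay": 0,"az": -1,"grip": -0.1},
  {"x": -0.27,"y": -0.44,"z": 0,"ax": 0,"ay": 0,"az": -1,"grip": -0.1},
])

```text
clock: 6.52
ee_pos: [0.4992, 0.0614, 0.2475]
ee_rot: [-3.14, -0.0, -0.172]
ft_force: [0.7, -0.1, -0.5]
width: 0.549
grip_force: 0.0
```

Request:
arm_command([
  {"x": 0,"y": 0,"z": 0,"ax": 0,"ay": 0,"az": -1,"grip": -0.1},
  {"x": 0,"y": 0,"z": 0,"ax": 0,"ay": 0,"az": -1,"grip": -0.1},
  {"x": 0,"y": 0,"z": 0,"ax": 0,"ay": 0,"az": -1,"grip": -0.1},
  {"x": 0,"y": 0,"z": 0,"ax": 0,"ay": 0,"az": -1,"grip": -0.1},
  {"x": 0,"y": 0,"z": 0,"ax": 0,"ay": 0,"az": -1,"grip": -0.1},
])

```text
clock: 6.93
ee_pos: [0.4991, 0.0567, 0.2474]
ee_rot: [3.141, 0.0, 0.345]
ft_force: [0.1, -0.1, -0.1]
width: 0.551
grip_force: 0.0
```

```bash
python3 - <<'E'
from h import *
import pickle
st=read_state();print(st["clock"],st["ee_pos"],st["ee_rot"],st["q"].round(3))
s=snapshot("wrist");pickle.dump(s,open("w4.pkl","wb"))
c=np.array([.4245,-.0475])
for lo,hi in (((0,130,120),(8,255,255)),((40,70,80),(85,255,255))):
    for b in blobs(s["color"],lo,hi,40): print(b)
end=(*(c+.07*np.array([np.cos(-.714),np.sin(-.714)])),.171)
print("lever exp",proj(s,end),"peg exp",proj(s,(.459,.048,.14)),"ring",proj(s,(.4887,.133,.132)))
E
```

```text
6.9333 [0.49914844 0.0566577  0.24742187] [3.14126792e+00 2.56194800e-05 3.44739435e-01] [-0.12   0.251  1.537 -0.     1.353  1.106]
([394.8, 86.8], [358, 45, 78, 89, 3880])
([8.7, 123.0], [0, 111, 20, 27, 122])
([17.0, 158.6], [2, 119, 27, 74, 278])
([402.3, 201.4], [395, 195, 15, 14, 155])
([474.1, 283.2], [453, 259, 43, 42, 836])
([623.7, 394.6], [611, 387, 29, 13, 212])
([474.8, 245.2], [468, 240, 14, 12, 129])
lever exp [485.0208366 289.6202407] peg exp [313.78719117 239.1777172 ] ring [229.02770449 172.84257882]
```

Request:
arm_command([
  {"x": 0,"y": 0,"z": 0,"ax": 0,"ay": 0,"az": -1,"grip": -0.1},
  {"x": 0,"y": 0,"z": 0,"ax": 0,"ay": 0,"az": -1,"grip": -0.1},
  {"x": 0,"y": 0,"z": 0,"ax": 0,"ay": 0,"az": -1,"grip": -0.1},
  {"x": 0,"y": 0,"z": 0,"ax": 0,"ay": 0,"az": -1,"grip": -0.1},
  {"x": 0,"y": 0,"z": 0,"ax": 0,"ay": 0,"az": -1,"grip": -0.1},
])

```text
clock: 7.4
ee_pos: [0.4991, 0.0568, 0.2475]
ee_rot: [3.141, 0.0, 0.865]
ft_force: [0.3, -0.2, -0.1]
width: 0.549
grip_force: 0.0
```

Request:
arm_command([
  {"x": 0,"y": 0,"z": 0,"ax": 0,"ay": 0,"az": -1,"grip": -0.1},
  {"x": 0,"y": 0,"z": 0,"ax": 0,"ay": 0,"az": -1,"grip": -0.1},
  {"x": 0,"y": 0,"z": 0,"ax": 0,"ay": 0,"az": -1,"grip": -0.1},
  {"x": 0,"y": 0,"z": 0,"ax": 0,"ay": 0,"az": -1,"grip": -0.1},
  {"x": 0,"y": 0,"z": 0,"ax": 0,"ay": 0,"az": -1,"grip": -0.1},
])

```text
clock: 7.82
ee_pos: [0.4991, 0.057, 0.2475]
ee_rot: [3.141, 0.0, 1.387]
ft_force: [-0.3, -0.0, -0.3]
width: 0.552
grip_force: 0.0
```

Request:
arm_command([
  {"x": 0,"y": 0,"z": 0,"ax": 0,"ay": 0,"az": -1,"grip": -0.1},
  {"x": 0,"y": 0,"z": 0,"ax": 0,"ay": 0,"az": -1,"grip": -0.1},
  {"x": 0,"y": 0,"z": 0,"ax": 0,"ay": 0,"az": -1,"grip": -0.1},
  {"x": 0,"y": 0,"z": 0,"ax": 0,"ay": 0,"az": -1,"grip": -0.1},
  {"x": 0,"y": 0,"z": 0,"ax": 0,"ay": 0,"az": -1,"grip": -0.1},
])

```text
clock: 8.23
ee_pos: [0.4991, 0.057, 0.2475]
ee_rot: [3.142, 0.0, 1.91]
ft_force: [0.2, 0.4, 1.1]
width: 0.555
grip_force: 0.0
```

Request:
arm_command([
  {"x": 0,"y": 0,"z": 0,"ax": 0,"ay": 0,"az": -1,"grip": -0.1},
  {"x": 0,"y": 0,"z": 0,"ax": 0,"ay": 0,"az": -1,"grip": -0.1},
  {"x": 0,"y": 0,"z": 0,"ax": 0,"ay": 0,"az": -1,"grip": -0.1},
  {"x": 0,"y": 0,"z": 0,"ax": 0,"ay": 0,"az": -1,"grip": -0.1},
  {"x": 0,"y": 0,"z": 0,"ax": 0,"ay": 0,"az": -1,"grip": -0.1},
])

```text
clock: 8.65
ee_pos: [0.4991, 0.0571, 0.2475]
ee_rot: [-3.142, -0.0, 2.433]
ft_force: [0.4, 0.3, 0.6]
width: 0.548
grip_force: 0.0
```

Request:
arm_command([
  {"x": 0,"y": 0,"z": 0,"ax": 0,"ay": 0,"az": -1,"grip": -0.1},
  {"x": 0,"y": 0,"z": 0,"ax": 0,"ay": 0,"az": -1,"grip": -0.1},
  {"x": 0,"y": 0,"z": 0,"ax": 0,"ay": 0,"az": -1,"grip": -0.1},
  {"x": 0,"y": 0,"z": 0,"ax": 0,"ay": 0,"az": -1,"grip": -0.1},
  {"x": 0,"y": 0,"z": 0,"ax": 0,"ay": 0,"az": -1,"grip": -0.1},
])

```text
clock: 9.07
ee_pos: [0.4991, 0.0571, 0.2475]
ee_rot: [-3.142, 0.0, 2.956]
ft_force: [-0.4, -0.3, -0.8]
width: 0.549
grip_force: 0.0
```

```bash
python3 - <<'E'
from h import *
import pickle
st=read_state();print(st["clock"],st["ee_pos"],st["ee_rot"],st["q"].round(3))
s=snapshot("wrist");pickle.dump(s,open("w5.pkl","wb"))
V=[pickle.load(open(f"w{k}.pkl","rb")) for k in(1,2,3,4,5)]
for k,v in enumerate(V):
    for n,P,lo,hi in (("peg",(.459,.048,.14),(10,100,60),(25,255,230)),("ring",(.4887,.133,.132),(20,150,150),(35,255,255)),("knob",(.5397,.1727,.172),(0,0,0),(180,255,60))):
        print(k+1,n,proj(v,P).round(),near(v,P,lo,hi,25,12))
cv2.imwrite("pics/w5.png",cv2.resize(s["color"],None,fx=1.25,fy=1.25)[:,:,::-1])
E
```

```text
9.0667 [0.49909925 0.05711624 0.24749355] [-3.14157547e+00  4.18482270e-05  2.95613197e+00] [-0.12   0.251  1.537 -0.     1.354 -1.505]
1 peg [249. 125.] [([250.8, 125.5], [245, 120, 13, 12, 117])]
1 ring [155.  65.] []
1 knob [ 76. -30.] []
2 peg [322. 201.] [([321.0, 198.4], [317, 192, 9, 14, 110])]
2 ring [235. 145.] []
2 knob [176.  73.] []
3 peg [206. 226.] [([210.1, 222.6], [201, 213, 20, 21, 250])]
3 ring [ 97. 147.] []
3 knob [-14.  45.] []
4 peg [314. 239.] [([313.4, 235.5], [309, 227, 10, 17, 141]), ([332.3, 247.8], [331, 245, 4, 7, 12])]
4 ring [229. 173.] []
4 knob [174.  98.] []
5 peg [298. 147.] [([298.2, 142.6], [293, 136, 12, 14, 131]), ([300.1, 170.4], [298, 168, 5, 7, 12])]
5 ring [408. 162.] []
5 knob [480. 230.] []
```

View pics/w5.png

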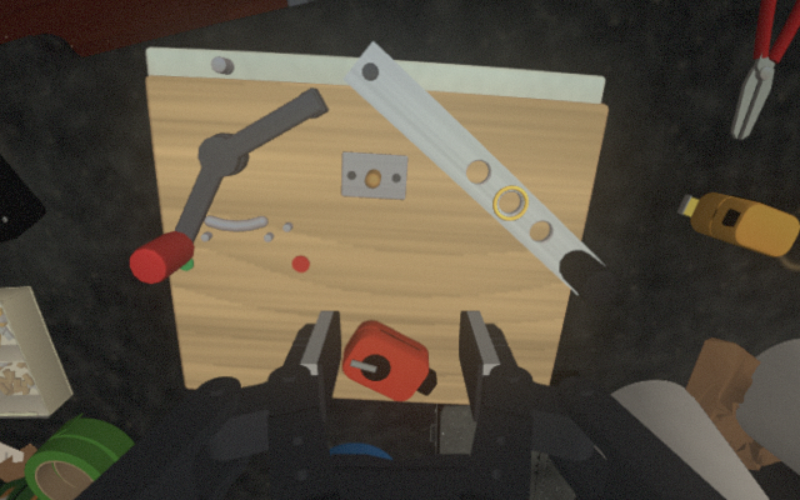

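The view shows the lever knob over the green dot at (160,255) with its claw clear of the pin, the peg at (373,178), the yellow ring at (510,203), the black knob at about (580,268) and the reel at (387,360). The ring matches its predicted position to within 1 px. Now I'll plan the stay's path.

```bash
cat > plan.py <<'E'
from h import *
from scipy.optimize import brentq
yaw=-.236; ex=np.array([np.cos(yaw),np.sin(yaw)]); ey=np.array([-ex[1],ex[0]])
P0=np.array([.3937,.059]); H=P0+.010*ex+.150*ey; PEG=np.array([.458,.048])
def piv(th): return H+ex*(-.010*np.cos(th)-.150*np.sin(th))+ey*(.010*np.sin(th)-.150*np.cos(th))
def knob(th,sw,r=.185):
    a=yaw-th+sw; return piv(th)+r*np.array([np.cos(a),np.sin(a)]),a
TH=brentq(lambda t:np.linalg.norm(PEG-piv(t))-.12,0,1.2)
d=PEG-piv(TH);A=np.arctan2(d[1],d[0]);SW=A-yaw+TH
E
python3 - <<'E'
from plan import *
import pickle
s=pickle.load(open("w5.pkl","rb"))
print("H",H,"th",TH,"sw",SW,"A",A,"knob end",knob(TH,SW),"knob0",knob(0,.898))
print("reel",plane(s,308,288,.146),"reel near edge",plane(s,275,283,.146),plane(s,300,257,.146))
print("knob top obs?",proj(s,(*knob(0,.898)[0],.172)))
step([(*knob(0,.898)[0],.22,3.80)])
step([(*knob(0,.898)[0],.148,3.80)],(*knob(0,.898)[0],.22),3.80)
E
```

```text
H [0.43849512 0.202504  ] th 0.3768980336368343 sw 0.29455894476003436 A -0.3183390888767999 knob end (array([0.51973418, 0.02765568]), np.float64(-0.3183390888767999)) knob0 (array([0.53962142, 0.17271869]), 0.662)
reel [0.58263367 0.03162992 0.146     ] reel near edge [0.57222938 0.0039427  0.146     ] [0.55069653 0.0310362  0.146     ]
knob top obs? [480.11864782 230.25997871]
[-0.061  0.404  0.092] [ 0.    -0.    -1.616]
[ 0.   -0.    0.24] [0. 0. 0.]
```

Request:
arm_command([
  {"x": -0.061,"y": 0.404,"z": 0.092,"ax": 0,"ay": 0,"az": -1,"grip": -0.2},
  {"x": -0.061,"y": 0.404,"z": 0.092,"ax": 0,"ay": 0,"az": -1,"grip": -0.2},
  {"x": -0.061,"y": 0.404,"z": 0.092,"ax": 0,"ay": 0,"az": -1,"grip": -0.2},
  {"x": -0.061,"y": 0.404,"z": 0.092,"ax": 0,"ay": 0,"az": -1,"grip": -0.2},
  {"x": -0.061,"y": 0.404,"z": 0.092,"ax": 0,"ay": 0,"az": -1,"grip": -0.2},
])

```text
clock: 9.53
ee_pos: [0.5389, 0.1746, 0.2188]
ee_rot: [3.141, -0.002, -2.8]
ft_force: [-0.1, -0.1, 0.1]
width: 0.601
grip_force: 0.0
```

Request:
arm_command([
  {"x": 0,"y": 0,"z": 0,"ax": 0,"ay": 0,"az": -0.616,"grip": -0.2},
  {"x": 0,"y": 0,"z": 0,"ax": 0,"ay": 0,"az": -0.616,"grip": -0.2},
  {"x": 0,"y": 0,"z": 0,"ax": 0,"ay": 0,"az": -0.616,"grip": -0.2},
  {"x": 0,"y": 0,"z": 0,"ax": 0,"ay": 0,"az": -0.616,"grip": -0.2},
])

```text
clock: 9.87
ee_pos: [0.5392, 0.172, 0.2204]
ee_rot: [-3.141, 0.0, -2.485]
ft_force: [-0.1, -0.0, 0.0]
width: 0.601
grip_force: 0.0
```

```bash
python3 - <<'E'
from plan import *
import pickle
st=read_state();print(st["clock"],st["ee_pos"],st["ee_rot"],st["q"].round(3),st["width"])
s=snapshot("wrist");pickle.dump(s,open("w6.pkl","wb"))
k=knob(0,.898)[0]
u=proj(s,(*k,.172));print("knob top exp",u)
g=cv2.cvtColor(s["color"],cv2.COLOR_RGB2GRAY);x,y=int(u[0]),int(u[1])
print(g[y-40:y+41:5,x-45:x+46:5])
step([(*k,.140,3.80)])
E
```

```text
9.8667 [0.53917626 0.17204519 0.22039191] [-3.14104400e+00  4.51233512e-04 -2.48463073e+00] [ 0.102  0.411  1.388 -0.     1.342 -2.126] 0.6005540651226445
knob top exp [319.6964136  222.78331957]
[[202 200 200 200 203 202 228 232 228 228 228 231 226 203 203 197 198  88
   69]
 [200 203 202 198 204 207 226 232 228 229 229 230 227 198 190 199  70  71
   63]
 [194 201 200 203 197 201 226 227  74  74  70 154 227 197 141  72  72  72
   67]
 [211 203 199 196 200 191 227  74  76  75  73  70 201 108  73  71  71  66
   61]
 [211 209 203 200 192 197 179  75  71  70  68  68  70  84  69  69  68  70
   60]
 [205 211 205 207 209 193 108  70  66  74  64  68  62  79  67  65  65  61
   59]
 [204 204 209 206 206 206  74  74  75  71  70  71  65  81  63  64  61  58
   57]
 [207 200 207 208 203 203  73  72  73  73  71  73  70  65  64  63  63  56
   54]
 [206 204 200 207 208 200  67  72  65  71  66  67  68  59  59  57  58  50
   52]
 [202 208 204 200 198  66  68  67  66  66  63  64  64  61  62  60  50  48
   54]
 [196 199 203 166  69  62  65  69  67  63  63  66  61  56  56  59  59  57
   53]
 [210 194  81  69  66  70  67  63  62  64  63  58  54  56  56  62  57  57
   50]
 [204  69  71  64  63  61  57  59  61  59  63  63  54  52  57  61  53  53
   50]
 [ 71  68  66  60  61  65  58  60  60  58  61  61  54  57  58  59  56  51
   46]
 [ 66  63  58  62  63  62  63  61  59  56  58  53  52  52  49  55  55  48
   47]
 [ 70  64  55  58  56  64  63  57  55  65  53  50  50  51  51  57  46  51
   50]
 [ 62  59  61  65  63  60  53  55  54  53  44  44  49  49  53  57  50  49
   46]]
[-0.002  0.001  0.268] [-0.001  0.001 -0.008]
```

Request:
arm_command([
  {"x": -0.002,"y": 0.001,"z": 0.09,"ax": 0,"ay": 0,"az": 0,"grip": -0.2},
  {"x": -0.002,"y": 0.001,"z": 0.18,"ax": 0,"ay": 0,"az": 0,"grip": -0.2},
  {"x": -0.002,"y": 0.001,"z": 0.265,"ax": 0,"ay": 0,"az": 0,"grip": -0.2},
  {"x": -0.002,"y": 0.001,"z": 0.265,"ax": 0,"ay": 0,"az": 0,"grip": 0.2},
  {"x": -0.002,"y": 0.001,"z": 0.265,"ax": 0,"ay": 0,"az": 0,"grip": 0.7},
  {"x": -0.002,"y": 0.001,"z": 0.265,"ax": 0,"ay": 0,"az": 0,"grip": 0.7},
  {"x": -0.002,"y": 0.001,"z": 0.265,"ax": 0,"ay": 0,"az": 0,"grip": 0.7},
  {"x": -0.002,"y": 0.001,"z": 0.265,"ax": 0,"ay": 0,"az": 0,"grip": 0.7},
  {"x": -0.002,"y": 0.001,"z": 0.265,"ax": 0,"ay": 0,"az": 0,"grip": 0.7},
], force=25)

```text
clock: 10.67
ee_pos: [0.5396, 0.1736, 0.1413]
ee_rot: [-3.141, 0.001, -2.479]
ft_force: [-2.4, -1.9, -1.1]
width: 0.271
grip_force: 26.0
```

```bash
cat >> plan.py <<'E'
def tgt(th,sw,lift):  # TCP pose holding the knob 27 mm above the level stay's top-face; lift in rad, tool kept upright
    k,a=knob(th,sw,.185*np.cos(lift)-.030*np.sin(lift)); return (*k,.140+.185*np.sin(lift),a+np.pi)
E
python3 - <<'E'
from plan import *
st=read_state();print(st["ee_pos"],st["ee_rot"],st["ft_force"],st["width"])
print("lift");step([tgt(0,.898,l) for l in (.05,.1,.15,.2,.25)])
p=tgt(0,.898,.25)
print("open");L=[tgt(t,.898,.25) for t in np.linspace(0,TH,9)[1:]];step(L,p[:3],p[3])
p=tgt(TH,.898,.25)
L=[tgt(TH,s,.25) for s in np.linspace(.898,SW,9)[1:]]
print("swing");step(L,p[:3],p[3])
E
```

```text
[0.53960066 0.17355668 0.14129336] [-3.14092583e+00  8.49249531e-04 -2.47915289e+00] [-2.3660141  -1.89861992 -1.11279545] 0.27129689597499096
lift
[ 0.007 -0.002 -0.027] [-0.001  0.002  0.001]
[ 0.015 -0.002 -0.057] [-0.001  0.002  0.001]
[ 0.023 -0.002 -0.088] [-0.001  0.002  0.001]
[ 0.034 -0.002 -0.118] [-0.001  0.002  0.001]
[ 0.045 -0.002 -0.148] [-0.001  0.002  0.001]
open
[ 0.014 -0.007 -0.   ] [-0.   -0.    0.09]
[ 0.028 -0.014 -0.   ] [-0.   -0.    0.18]
[ 0.042 -0.02  -0.   ] [ 0.   -0.    0.27]
[ 0.056 -0.025 -0.   ] [ 0.   -0.    0.36]
[ 0.071 -0.03  -0.   ] [ 0.   -0.    0.45]
[ 0.086 -0.034 -0.   ] [ 0.   -0.    0.54]
[ 0.101 -0.037 -0.   ] [ 0.   -0.    0.63]
[ 0.116 -0.039 -0.   ] [ 0.   -0.    0.72]
swing
[ 0.002 -0.043 -0.   ] [ 0.    -0.     0.144]
[ 0.007 -0.086 -0.   ] [ 0.    -0.     0.288]
[ 0.015 -0.129 -0.   ] [ 0.    -0.     0.432]
[ 0.026 -0.17  -0.   ] [ 0.    -0.     0.576]
[ 0.04  -0.211 -0.   ] [ 0.   -0.    0.72]
[ 0.058 -0.25  -0.   ] [ 0.    -0.     0.864]
[ 0.078 -0.289 -0.   ] [ 0.    -0.     1.008]
[ 0.101 -0.325 -0.   ] [ 0.    -0.     1.152]
```

Request:
arm_command([
  {"x": 0.004,"y": 0,"z": -0.014,"ax": 0,"ay": 0,"az": 0,"grip": 0.7},
  {"x": 0.007,"y": 0,"z": -0.028,"ax": 0,"ay": 0,"az": 0,"grip": 0.7},
  {"x": 0.011,"y": 0,"z": -0.043,"ax": 0,"ay": 0,"az": 0,"grip": 0.7},
  {"x": 0.015,"y": 0,"z": -0.057,"ax": 0,"ay": 0,"az": 0,"grip": 0.7},
  {"x": 0.019,"y": 0,"z": -0.073,"ax": 0,"ay": 0,"az": 0,"grip": 0.7},
  {"x": 0.023,"y": 0,"z": -0.088,"ax": 0,"ay": 0,"az": 0,"grip": 0.7},
  {"x": 0.028,"y": 0,"z": -0.103,"ax": 0,"ay": 0,"az": 0,"grip": 0.7},
  {"x": 0.034,"y": 0,"z": -0.118,"ax": 0,"ay": 0,"az": 0,"grip": 0.7},
  {"x": 0.039,"y": 0,"z": -0.133,"ax": 0,"ay": 0,"az": 0,"grip": 0.7},
  {"x": 0.045,"y": 0,"z": -0.148,"ax": 0,"ay": 0,"az": 0,"grip": 0.7},
  {"x": 0.045,"y": 0,"z": -0.148,"ax": 0,"ay": 0,"az": 0,"grip": 0.7},
])

```text
clock: 11.58
ee_pos: [0.5284, 0.165, 0.1855]
ee_rot: [-3.141, -0.001, -2.478]
ft_force: [-2.3, -1.5, -3.3]
width: 0.271
grip_force: 25.4
```

```bash
python3 - <<'E'
from plan import *
import pickle
st=read_state();print(st["clock"],st["ee_pos"],st["ee_rot"],st["ft_force"],st["width"],st["q"].round(2))
s=snapshot("wrist");pickle.dump(s,open("w7.pkl","wb"))
k,a=knob(0,.898,.12*np.cos(.25));z=.127+.12*np.sin(.25)+.005
print("ring exp",proj(s,(*k,z)),"if level",proj(s,(*knob(0,.898,.12)[0],.132)))
hsv=cv2.cvtColor(s["color"],cv2.COLOR_RGB2HSV)
for sat in (60,90,120): print(sat,[b for b in blobs(s["color"],(20,sat,120),(34,255,255),25) if b[1][2]<60 and b[1][4]<600])
L=[tgt(t,.898,.25) for t in np.linspace(0,TH,9)[1:]];step(L[-1:])
E
```

```text
11.5833 [0.52839718 0.16496411 0.18546594] [-3.14145199e+00 -5.91780485e-04 -2.47846372e+00] [-2.25057576 -1.45185528 -3.26264492] 0.2706702554853082 [ 0.09  0.41  1.48 -0.    1.25 -2.14]
ring exp [317.77550414 142.48255449] if level [318.05891491 140.47283988]
60 [([392.2, 76.2], [387, 72, 10, 11, 27]), ([410.2, 107.9], [398, 92, 27, 30, 204]), ([419.3, 125.2], [413, 121, 17, 10, 57]), ([434.7, 137.8], [429, 133, 11, 10, 32]), ([415.9, 139.7], [412, 134, 9, 11, 25]), ([424.3, 139.9], [420, 136, 10, 9, 26]), ([423.3, 148.8], [418, 144, 12, 10, 28]), ([433.4, 152.8], [427, 148, 12, 10, 35]), ([416.1, 156.1], [411, 153, 11, 8, 28]), ([421.6, 282.4], [414, 277, 16, 12, 116])]
90 [([392.2, 76.3], [387, 72, 10, 11, 26]), ([410.2, 108.0], [398, 92, 27, 30, 203]), ([319.4, 141.6], [298, 120, 44, 45, 593]), ([419.3, 125.2], [413, 121, 17, 10, 57]), ([434.7, 137.8], [429, 133, 11, 10, 32]), ([415.9, 139.7], [412, 134, 9, 11, 25]), ([424.3, 139.9], [420, 136, 10, 9, 26]), ([423.3, 148.8], [418, 144, 12, 10, 28]), ([433.4, 152.8], [427, 148, 12, 10, 35]), ([416.1, 156.1], [411, 153, 11, 8, 28]), ([421.7, 282.6], [414, 277, 16, 12, 111])]
120 [([319.4, 141.4], [298, 120, 44, 45, 495]), ([421.8, 282.7], [414, 277, 16, 12, 108])]
[ 0.116 -0.042 -0.002] [-0.    -0.001  0.722]
```

The ring is at (319,141), matching the predicted lifted position (318,142). Its apparent size also confirms the arm is up. Now I'll pull the door open.

Request:
arm_command([
  {"x": 0.014,"y": -0.007,"z": 0,"ax": 0,"ay": 0,"az": 0.09,"grip": 0.7},
  {"x": 0.028,"y": -0.014,"z": 0,"ax": 0,"ay": 0,"az": 0.18,"grip": 0.7},
  {"x": 0.042,"y": -0.02,"z": 0,"ax": 0,"ay": 0,"az": 0.27,"grip": 0.7},
  {"x": 0.056,"y": -0.026,"z": 0,"ax": 0,"ay": 0,"az": 0.36,"grip": 0.7},
  {"x": 0.071,"y": -0.031,"z": 0,"ax": 0,"ay": 0,"az": 0.45,"grip": 0.7},
  {"x": 0.086,"y": -0.035,"z": 0,"ax": 0,"ay": 0,"az": 0.54,"grip": 0.7},
  {"x": 0.101,"y": -0.039,"z": 0,"ax": 0,"ay": 0,"az": 0.63,"grip": 0.7},
  {"x": 0.116,"y": -0.042,"z": 0,"ax": 0,"ay": 0,"az": 0.72,"grip": 0.7},
  {"x": 0.116,"y": -0.042,"z": 0,"ax": 0,"ay": 0,"az": 0.72,"grip": 0.7},
])

```text
clock: 12.38
ee_pos: [0.5091, 0.1338, 0.1849]
ee_rot: [3.141, 0.001, -2.858]
ft_force: [-0.3, 1.6, -2.0]
width: 0.272
grip_force: 25.6
```

```bash
cat >> h.py <<'E'
def ring(s):
    return [b for b in blobs(s["color"],(20,120,120),(34,255,255),60) if 20<b[1][2]<70 and 20<b[1][3]<70]
E
python3 - <<'E'
from plan import *
import pickle
st=read_state();print(st["clock"],st["ee_pos"],st["ee_rot"],st["ft_force"],st["width"],st["q"].round(2))
s=snapshot("wrist");pickle.dump(s,open("w8.pkl","wb"))
k,a=knob(TH,.898,.12*np.cos(.25));z=.127+.12*np.sin(.25)+.005
print("ring exp",proj(s,(*k,z)),ring(s),"peg exp",proj(s,(*PEG,.14)),near(s,(*PEG,.14),(10,100,60),(25,255,230),40,30))
L=[tgt(TH,x,.25) for x in np.linspace(.898,SW,11)[1:]];step(L)
E
```

```text
12.3833 [0.50907111 0.1337978  0.18492061] [ 3.14136051e+00  5.98418047e-04 -2.85757599e+00] [-0.29672454  1.56466011 -1.95599997] 0.2718520282138037 [ 0.03  0.36  1.56  0.    1.22 -1.82]
ring exp [318.82228884 141.80696047] [([320.1, 141.4], [299, 120, 44, 45, 498]), ([539.6, 301.4], [526, 286, 28, 33, 176])] peg exp [198.38693406 105.10082732] [([204.9, 102.6], [193, 95, 25, 17, 339]), ([166.6, 111.9], [161, 106, 12, 15, 49]), ([165.8, 120.9], [159, 117, 16, 9, 31]), ([170.9, 129.2], [164, 126, 14, 8, 30])]
[ 0.002 -0.035 -0.003] [0.001 0.001 0.118]
[ 0.005 -0.069 -0.003] [0.001 0.001 0.233]
[ 0.011 -0.103 -0.003] [0.001 0.001 0.348]
[ 0.018 -0.137 -0.003] [0.001 0.001 0.464]
[ 0.027 -0.17  -0.003] [0.001 0.001 0.579]
[ 0.039 -0.203 -0.003] [0.001 0.001 0.694]
[ 0.052 -0.235 -0.003] [0.001 0.001 0.809]
[ 0.067 -0.266 -0.003] [0.001 0.001 0.925]
[ 0.084 -0.296 -0.003] [1.00e-03 1.00e-03 1.04e+00]
[ 0.103 -0.325 -0.003] [1.000e-03 1.000e-03 1.155e+00]
```

Request:
arm_command([
  {"x": 0.002,"y": -0.035,"z": -0.003,"ax": 0,"ay": 0,"az": 0.12,"grip": 0.7},
  {"x": 0.005,"y": -0.069,"z": -0.003,"ax": 0,"ay": 0,"az": 0.23,"grip": 0.7},
  {"x": 0.011,"y": -0.103,"z": -0.003,"ax": 0,"ay": 0,"az": 0.35,"grip": 0.7},
  {"x": 0.018,"y": -0.137,"z": -0.003,"ax": 0,"ay": 0,"az": 0.46,"grip": 0.7},
  {"x": 0.027,"y": -0.17,"z": -0.003,"ax": 0,"ay": 0,"az": 0.58,"grip": 0.7},
  {"x": 0.039,"y": -0.203,"z": -0.003,"ax": 0,"ay": 0,"az": 0.69,"grip": 0.7},
  {"x": 0.052,"y": -0.235,"z": -0.003,"ax": 0,"ay": 0,"az": 0.81,"grip": 0.7},
  {"x": 0.067,"y": -0.266,"z": -0.003,"ax": 0,"ay": 0,"az": 0.92,"grip": 0.7},
  {"x": 0.067,"y": -0.266,"z": -0.003,"ax": 0,"ay": 0,"az": 0.92,"grip": 0.7},
])

```text
clock: 13.18
ee_pos: [0.5127, 0.0508, 0.1857]
ee_rot: [3.141, 0.001, 2.944]
ft_force: [1.3, 1.7, -2.1]
width: 0.27
grip_force: 25.5
```

```bash
python3 - <<'E'
from plan import *
import pickle
st=read_state();print(st["clock"],st["ee_pos"],st["ee_rot"],st["ft_force"],st["width"],st["q"].round(2))
s=snapshot("wrist");pickle.dump(s,open("w9.pkl","wb"))
sw=.898+(SW-.898)*.8
k,a=knob(TH,sw,.12*np.cos(.25));z=.127+.12*np.sin(.25)+.005
print("ring exp",proj(s,(*k,z)),ring(s),"peg exp",proj(s,(*PEG,.14)),near(s,(*PEG,.14),(10,100,60),(25,255,230),40,30))
step([tgt(TH,x,.25) for x in np.linspace(sw,SW,4)[1:]])
E
```

```text
13.1833 [0.51271243 0.05083288 0.18571776] [3.14137687e+00 6.91060497e-04 2.94398372e+00] [ 1.28114714  1.74769043 -2.05228607] 0.2698647828844639 [-0.13  0.33  1.6   0.    1.21 -1.5 ]
ring exp [320.10557517 141.61133143] [([320.6, 141.7], [299, 120, 44, 45, 505])] peg exp [295.27042961 140.35818283] [([320.3, 142.0], [299, 120, 45, 45, 493]), ([291.0, 137.3], [288, 131, 6, 14, 49])]
[ 0.002 -0.022  0.   ] [0.001 0.002 0.083]
[ 0.003 -0.045  0.   ] [0.001 0.002 0.16 ]
[ 0.006 -0.068  0.   ] [0.001 0.002 0.236]
```

Request:
arm_command([
  {"x": 0.001,"y": -0.022,"z": 0,"ax": 0,"ay": 0,"az": 0.08,"grip": 0.7},
  {"x": 0.003,"y": -0.045,"z": 0,"ax": 0,"ay": 0,"az": 0.16,"grip": 0.7},
  {"x": 0.006,"y": -0.068,"z": 0,"ax": 0,"ay": 0,"az": 0.24,"grip": 0.7},
  {"x": 0.006,"y": -0.068,"z": 0,"ax": 0,"ay": 0,"az": 0.24,"grip": 0.7},
  {"x": 0.006,"y": -0.068,"z": 0,"ax": 0,"ay": 0,"az": 0.24,"grip": 0.7},
])

```text
clock: 13.65
ee_pos: [0.5069, 0.0325, 0.1858]
ee_rot: [3.141, 0.0, 2.824]
ft_force: [1.5, 1.0, -2.2]
width: 0.272
grip_force: 25.6
```

```bash
python3 - <<'E'
from plan import *
import pickle
st=read_state();print(st["clock"],st["ee_pos"],st["ee_rot"],st["ft_force"],st["width"],st["q"].round(2))
s=snapshot("wrist");pickle.dump(s,open("w10.pkl","wb"))
k,a=knob(TH,SW,.12*np.cos(.25));z=.127+.12*np.sin(.25)+.005
print("ring exp",proj(s,(*k,z)),ring(s),"peg exp",proj(s,(*PEG,.14)))
print(blobs(s["color"][100:190,270:370],(10,90,40),(25,255,255),10))
print("tgt",tgt(TH,SW,.25))
c=cv2.resize(s["color"][60:260,220:420],(600,600),interpolation=cv2.INTER_CUBIC)[:,:,::-1];cv2.imwrite("pics/w10.png",c)
E
```

```text
13.65 [0.50688142 0.03253819 0.18575012] [3.14143627e+00 3.83129600e-04 2.82350752e+00] [ 1.46777126  1.00897389 -2.15975586] 0.27163363639289845 [-0.17  0.32  1.62  0.    1.21 -1.42]
ring exp [317.08598068 143.52012445] [([319.9, 141.6], [298, 120, 45, 45, 501])] peg exp [317.38482655 143.54455161]
[([8.9, 46.8], [0, 0, 23, 90, 1572]), ([89.5, 45.0], [78, 0, 22, 90, 1763]), ([49.7, 42.1], [28, 20, 45, 45, 513]), ([47.1, 39.3], [40, 30, 15, 19, 230]), ([50.6, 88.1], [46, 87, 12, 3, 25])]
tgt (np.float64(0.5072227294011546), np.float64(0.03177879193075756), np.float64(0.18576973246208675), np.float64(2.823253564712993))
```

View pics/w10.png

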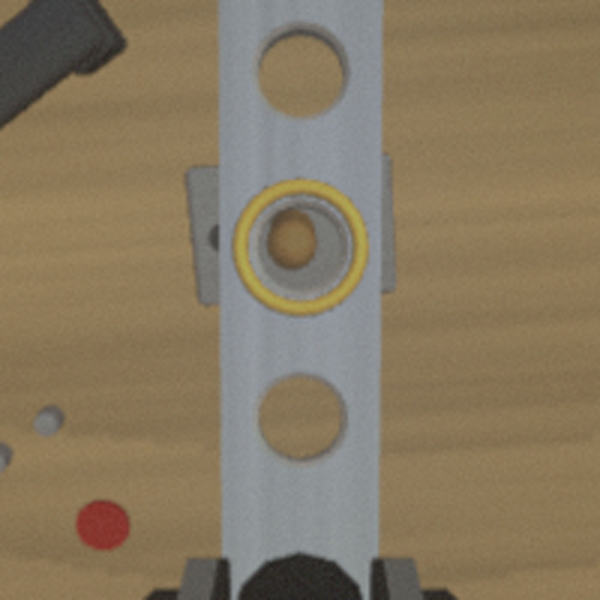

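The peg shows through the yellow ring. In the 3x crop the peg is at (292,238) and the ring centre at (300,246), so a correction of 1–2 mm is needed. I'll measure both with the same camera pose.

```bash
python3 - <<'E'
from plan import *
import plan,pickle
from scipy.optimize import fsolve
s=pickle.load(open("w10.pkl","rb"));st=read_state();L=.25
p=st["ee_pos"];lift=np.arcsin((p[2]-.1413)/.185)
th,sw=fsolve(lambda v:np.array(tgt(v[0],v[1],lift)[:2])-p[:2],[TH,SW])
hup,a=knob(th,sw,.12*np.cos(lift)-.005*np.sin(lift));hl,_=knob(th,sw,.12)
z=.132+.12*np.sin(lift)
ho=plane(s,319.9,141.6,z)[:2]
print("lift",lift,"th,sw",th,sw,"hole model",hup,"obs",ho,"bias",ho-hup)
for zz in(.136,.140):
    po=plane(s,317.3,139.5,zz)[:2]; print("peg",zz,po,"corr",po-(ho-hup))
    d=po-(ho-hup)-hl; u=np.array([np.cos(a),np.sin(a)]);print("needed move of level hole: along stay(out)",d@u,"left",d@np.array([-u[1],u[0]]))
PEGn=plane(s,317.3,139.5,.138)[:2]-(ho-hup)
TH2=brentq(lambda t:np.linalg.norm(PEGn-piv(t))-.12,0,1.2);d=PEGn-piv(TH2);SW2=np.arctan2(d[1],d[0])-yaw+TH2
print(PEGn,TH2,SW2)
step([tgt(TH2,SW2,lift)])
q=tgt(TH2,SW2,lift)
print("down");step([tgt(TH2,SW2,l) for l in (.2,.15,.12,.1,.08,.06,.04,.02,0)],q[:3],q[3])
E
```

```text
lift 0.24274452463681745 th,sw 0.3845702733427495 0.30372737191755755 hole model [0.45267656 0.05036937] obs [0.45409858 0.05081865] bias [0.00142201 0.00044929]
peg 0.136 [0.45633346 0.04846983] corr [0.45491144 0.04802054]
needed move of level hole: along stay(out) -0.0018645493148279385 left -0.0015355949820074375
peg 0.14 [0.45573909 0.04869675] corr [0.45431708 0.04824746]
needed move of level hole: along stay(out) -0.0025000302458431573 left -0.0015051507862371106
[0.45461426 0.048134  ] 0.4000209566012986 0.299363025105104
[ 0.007 -0.009  0.004] [0.    0.001 0.035]
down
[-0.01  -0.     0.026] [0. 0. 0.]
[-0.02   0.     0.056] [0. 0. 0.]
[-0.026  0.     0.074] [0. 0. 0.]
[-0.029  0.     0.087] [0. 0. 0.]
[-0.032  0.     0.099] [0. 0. 0.]
[-0.035 -0.     0.111] [0. 0. 0.]
[-0.038 -0.     0.124] [0. 0. 0.]
[-0.04  -0.     0.136] [0. 0. 0.]
[-0.042  0.     0.148] [0. 0. 0.]
```

Request:
arm_command([
  {"x": 0.004,"y": -0.005,"z": 0,"ax": 0,"ay": 0,"az": 0.035,"grip": 0.7},
  {"x": 0.007,"y": -0.009,"z": 0.004,"ax": 0,"ay": 0,"az": 0.035,"grip": 0.7},
  {"x": 0.002,"y": -0.009,"z": 0.018,"ax": 0,"ay": 0,"az": 0.035,"grip": 0.7},
  {"x": -0.003,"y": -0.009,"z": 0.032,"ax": 0,"ay": 0,"az": 0.035,"grip": 0.7},
  {"x": -0.008,"y": -0.009,"z": 0.046,"ax": 0,"ay": 0,"az": 0.035,"grip": 0.7},
  {"x": -0.013,"y": -0.009,"z": 0.06,"ax": 0,"ay": 0,"az": 0.035,"grip": 0.7},
  {"x": -0.016,"y": -0.009,"z": 0.07,"ax": 0,"ay": 0,"az": 0.035,"grip": 0.7},
  {"x": -0.016,"y": -0.009,"z": 0.07,"ax": 0,"ay": 0,"az": 0.035,"grip": 0.7},
  {"x": -0.016,"y": -0.009,"z": 0.07,"ax": 0,"ay": 0,"az": 0.035,"grip": 0.7},
])

```text
clock: 14.45
ee_pos: [0.5101, 0.028, 0.1644]
ee_rot: [-3.141, -0.001, 2.802]
ft_force: [0.2, -0.7, -0.3]
width: 0.272
grip_force: 25.7
```

```bash
cat > chk.py <<'E'
from plan import *
import pickle,sys
from scipy.optimize import fsolve
s=snapshot("wrist");pickle.dump(s,open(sys.argv[1]+".pkl","wb"));st=read_state()
p=st["ee_pos"];lift=np.arcsin((p[2]-.1413)/.185)
th,sw=fsolve(lambda v:np.array(tgt(v[0],v[1],lift)[:2])-p[:2],[TH,SW])
hl,a=knob(th,sw,.12)
print(st["clock"],p,st["ft_force"],st["width"],"lift",lift,"th",th)
R=ring(s);print("ring",R);c,b=min(R,key=lambda r:abs(r[0][0]-320)+abs(r[0][1]-141));z=.132+.12*np.sin(lift)
ho=plane(s,*c,z)[:2];u=np.array([np.cos(a),np.sin(a)]);ho+=u*(.12*(1-np.cos(lift)))
x0,y0=int(c[0])-16,int(c[1])-16
for q in blobs(s["color"][y0:y0+33,x0:x0+33],(10,90,40),(25,255,255),20):
    q=np.array(q[0])+(x0,y0);d=plane(s,*q,.138)[:2]-ho
    print("inside blob",q,"peg from level hole: out",d@u,"left",d@np.array([-u[1],u[0]]))
E
python3 chk.py w11
```

```text
14.5 [0.51014231 0.02803479 0.16456859] [ 0.00971413  0.50972494 -0.21844017] 0.273609294352454 lift 0.12611014665665138 th 0.4050473936254528
ring [([320.5, 133.6], [298, 111, 46, 47, 577])]
inside blob [306.4 119.4] peg from level hole: out -0.006921277829346635 left -0.007240500739200948
inside blob [333.4 119.3] peg from level hole: out -0.0070111416276032075 left 0.006616001747059348
inside blob [320.5 137.4] peg from level hole: out 0.0022857537141235777 left 2.8935921376604034e-05
```

```bash
python3 - <<'E'
from h import *
import pickle
for n,cx,cy in (("w10",320,141),("w11",320,134)):
    s=pickle.load(open(n+".pkl","rb"));i=cv2.cvtColor(s["color"],cv2.COLOR_RGB2HSV)
    print(n,"column: row,S,V");print([(y,int(np.median(i[y,cx-2:cx+3,0])),int(np.median(i[y,cx-2:cx+3,1])),int(np.median(i[y,cx-2:cx+3,2]))) for y in range(cy-26,cy+27)])
    print("row");print([(x,int(np.median(i[cy-1:cy+4,x,1])),int(np.median(i[cy-1:cy+4,x,2]))) for x in range(cx-26,cx+27)])
    print(blobs(s["color"][cy-16:cy+17,cx-16:cx+17],(10,90,40),(25,255,255),20))
E
```

```text
w10 column: row,S,V
[(115, 106, 19, 152), (116, 106, 19, 153), (117, 106, 18, 155), (118, 107, 16, 147), (119, 22, 39, 143), (120, 22, 136, 169), (121, 25, 139, 172), (122, 25, 136, 171), (123, 21, 138, 160), (124, 20, 93, 131), (125, 38, 10, 120), (126, 30, 4, 127), (127, 18, 20, 117), (128, 17, 24, 107), (129, 17, 25, 103), (130, 18, 51, 115), (131, 17, 98, 108), (132, 17, 109, 108), (133, 17, 107, 109), (134, 17, 114, 119), (135, 18, 117, 131), (136, 19, 114, 132), (137, 19, 114, 133), (138, 20, 115, 131), (139, 19, 109, 135), (140, 20, 112, 134), (141, 20, 109, 135), (142, 20, 112, 133), (143, 18, 118, 132), (144, 17, 117, 130), (145, 17, 115, 127), (146, 17, 115, 122), (147, 17, 110, 108), (148, 17, 85, 101), (149, 18, 32, 103), (150, 23, 9, 117), (151, 30, 11, 117), (152, 36, 8, 120), (153, 24, 11, 119), (154, 30, 9, 115), (155, 24, 11, 119), (156, 25, 12, 124), (157, 20, 17, 137), (158, 20, 9, 140), (159, 22, 19, 141), (160, 22, 109, 153), (161, 24, 136, 171), (162, 25, 137, 171), (163, 22, 139, 169), (164, 21, 122, 147), (165, 20, 32, 131), (166, 106, 20, 152), (167, 104, 21,
[... 2351 characters left out ...]
8, 9, 118), (309, 9, 117), (310, 6, 118), (311, 17, 108), (312, 68, 96), (313, 103, 94), (314, 111, 105), (315, 118, 113), (316, 116, 121), (317, 116, 125), (318, 116, 126), (319, 116, 128), (320, 114, 128), (321, 116, 128), (322, 114, 130), (323, 113, 130), (324, 116, 130), (325, 115, 129), (326, 116, 128), (327, 119, 121), (328, 117, 116), (329, 69, 111), (330, 18, 115), (331, 9, 117), (332, 9, 117), (333, 11, 118), (334, 9, 115), (335, 20, 105), (336, 20, 111), (337, 12, 121), (338, 8, 124), (339, 85, 122), (340, 139, 151), (341, 139, 163), (342, 137, 167), (343, 142, 165), (344, 99, 145), (345, 8, 140), (346, 11, 143)]
[([1.9, 2.2], [0, 0, 7, 8, 29]), ([16.5, 19.4], [8, 9, 18, 21, 291])]
```

```bash
python3 - <<'E'
from h import *
import pickle
u=np.array([np.cos(-.33),np.sin(-.33)])
for n,r,p,lift in (("w10",(319.9,141.6),(317.2,139.7),.243),("w11",(320.5,133.6),(321,138.8),.126)):
    s=pickle.load(open(n+".pkl","rb"));E=s["extrinsics"];o=-E[:3,:3].T@E[:3,3]
    h=plane(s,*r,.132+.12*np.sin(lift))[:2];g=plane(s,*p,.138)[:2];lv=h+u*(.12*(1-np.cos(lift))+.005*np.sin(lift))
    print(n,"cam",o,"ring",h,"peg",g,"peg-levelhole out",(g-lv)@u,"left",(g-lv)@np.array([-u[1],u[0]]), ray(s,*r)[1])
    for k in (.9,1.1): print(plane(s,*r,.132+k*.12*np.sin(lift))[:2])
V=[(pickle.load(open(f"w{n}.pkl","rb")),q) for n,q in ((10,(317.2,139.7)),(11,(321,138.8)),(5,(298.5,144.5)),(2,(321.5,200.5)),(4,(313.8,238.5)))]
print("peg tri",tri([ray(s,*q) for s,q in V]))
E
```

```text
w10 cam [0.42771541 0.05939602 0.3285962 ] ring [0.4540939  0.05082018] peg [0.45612969 0.04849031] peg-levelhole out -0.0020476966446791953 left -0.0015444625097808988 [ 0.15516716 -0.05044602 -0.98659939]
[0.45454801 0.05067254]
[0.45363978 0.05096781]
w11 cam [0.43172457 0.05656688 0.3073431 ] ring [0.45288101 0.04945343] peg [0.45671616 0.04840035] peg-levelhole out 0.002389821642670869 left 0.0002464966818022757 [ 0.13074871 -0.04396177 -0.99044038]
[0.45308008 0.04938649]
[0.45268194 0.04952036]
peg tri (array([0.45720676, 0.04801228, 0.13494907]), [np.float64(0.0006836929565684637), np.float64(0.00024367231499775464), np.float64(0.000720098882177241), np.float64(0.0004566876398021955), np.float64(0.0005598166143160028)])
```

Request:
arm_command([
  {"x": -0.004,"y": 0,"z": 0,"ax": 0,"ay": 0,"az": 0,"grip": 0.7},
  {"x": -0.008,"y": 0,"z": 0,"ax": 0,"ay": 0,"az": 0,"grip": 0.7},
  {"x": -0.01,"y": 0,"z": 0.007,"ax": 0,"ay": 0,"az": 0,"grip": 0.7},
  {"x": -0.012,"y": 0,"z": 0.014,"ax": 0,"ay": 0,"az": 0,"grip": 0.7},
  {"x": -0.014,"y": 0,"z": 0.02,"ax": 0,"ay": 0,"az": 0,"grip": 0.7},
  {"x": -0.014,"y": 0,"z": 0.02,"ax": 0,"ay": 0,"az": 0,"grip": 0.7},
])

```text
clock: 15.0
ee_pos: [0.5144, 0.0266, 0.1584]
ee_rot: [3.141, -0.0, 2.802]
ft_force: [0.4, -0.5, 0.6]
width: 0.272
grip_force: 25.7
```

```bash
python3 - <<'E'
s=open("chk.py").read().replace("ho+=u*(.12*(1-np.cos(lift)))","ho+=u*(.12*(1-np.cos(lift))+.005*np.sin(lift))").replace("    q=np.array(q[0])","    print(q);q=np.array(q[0])")
open("chk.py","w").write(s)
E
python3 chk.py w12
```

```text
15.05 [0.51435722 0.02658802 0.15853836] [ 0.61501824 -0.13409631  0.09974898] 0.270018544474232 lift 0.09331570114519154 th 0.38505402208882145
ring [([319.7, 131.6], [296, 108, 48, 49, 606])]
([2.2, 2.4], [0, 0, 8, 9, 35])
inside blob [305.2 117.4] peg from level hole: out -0.0072893596611326265 left -0.007139361320444919
([29.8, 2.0], [26, 0, 7, 7, 20])
inside blob [332.8 117. ] peg from level hole: out -0.007433731379284063 left 0.0064892994896861705
([17.5, 15.8], [9, 5, 18, 22, 304])
inside blob [320.5 130.8] peg from level hole: out -0.0006892427820859915 left 0.00039807843805939367
```

The peg is now centred in the ring, so I'll lower the arm onto it.

Request:
arm_command([
  {"x": -0.002,"y": 0,"z": 0.008,"ax": 0,"ay": 0,"az": 0,"grip": 0.7},
  {"x": -0.004,"y": 0,"z": 0.016,"ax": 0,"ay": 0,"az": 0,"grip": 0.7},
  {"x": -0.006,"y": 0,"z": 0.024,"ax": 0,"ay": 0,"az": 0,"grip": 0.7},
  {"x": -0.007,"y": 0,"z": 0.03,"ax": 0,"ay": 0,"az": 0,"grip": 0.7},
  {"x": -0.007,"y": 0,"z": 0.03,"ax": 0,"ay": 0,"az": 0,"grip": 0.7},
])

```text
clock: 15.47
ee_pos: [0.5162, 0.0259, 0.1492]
ee_rot: [-3.142, -0.001, 2.802]
ft_force: [1.1, -0.1, 0.6]
width: 0.275
grip_force: 25.7
```

```bash
python3 chk.py w13
```

```text
15.5167 [0.51613988 0.02592108 0.14943047] [-0.03609269  0.16181023  0.26153722] 0.2684089866676496 lift 0.04396264249591581 th 0.3864730619214818
ring [([319.7, 128.5], [296, 105, 49, 49, 649])]
([2.2, 2.1], [0, 0, 8, 8, 31])
inside blob [305.2 114.1] peg from level hole: out -0.007080137365936181 left -0.006722765149626227
([17.7, 17.5], [8, 6, 20, 23, 345])
inside blob [320.7 129.5] peg from level hole: out 4.2411449908884736e-05 left 0.00047077521301080766
```

Request:
arm_command([
  {"x": -0.002,"y": 0,"z": 0.008,"ax": 0,"ay": 0,"az": 0,"grip": 0.7},
  {"x": -0.004,"y": 0,"z": 0.016,"ax": 0,"ay": 0,"az": 0,"grip": 0.7},
  {"x": -0.005,"y": 0,"z": 0.024,"ax": 0,"ay": 0,"az": 0,"grip": 0.7},
  {"x": -0.005,"y": 0,"z": 0.024,"ax": 0,"ay": 0,"az": 0,"grip": 0.7},
])

```text
clock: 15.85
ee_pos: [0.5177, 0.0254, 0.142]
ee_rot: [-3.142, -0.0, 2.802]
ft_force: [-0.9, -0.3, 1.9]
width: 0.269
grip_force: 25.7
```

```bash
python3 chk.py w14
```

```text
15.9 [0.51764162 0.02541257 0.14226848] [0.07531266 0.75576767 0.61893883] 0.2790718254659645 lift 0.0052350529132663874 th 0.384716816524104
ring [([319.9, 126.4], [295, 102, 50, 50, 675])]
([1.9, 1.9], [0, 0, 7, 7, 25])
inside blob [304.9 111.9] peg from level hole: out -0.007030434194543448 left -0.00661414400109399
([17.6, 18.0], [8, 6, 20, 24, 381])
inside blob [320.6 128. ] peg from level hole: out 4.911175817690019e-05 left 0.0003124830244798745
```

The arm is level with the peg through the middle hole. I'll release and retreat upward.

Request:
arm_command([
  {"x": 0,"y": 0,"z": 0,"ax": 0,"ay": 0,"az": 0,"grip": 0.2},
  {"x": 0,"y": 0,"z": 0,"ax": 0,"ay": 0,"az": 0,"grip": -0.1},
  {"x": 0,"y": 0,"z": 0,"ax": 0,"ay": 0,"az": 0,"grip": -0.1},
  {"x": 0,"y": 0,"z": 0,"ax": 0,"ay": 0,"az": 0,"grip": -0.1},
  {"x": 0,"y": 0,"z": 0,"ax": 0,"ay": 0,"az": 0,"grip": -0.1},
  {"x": 0,"y": 0,"z": -0.07,"ax": 0,"ay": 0,"az": 0,"grip": -0.1},
  {"x": 0,"y": 0,"z": -0.15,"ax": 0,"ay": 0,"az": 0,"grip": -0.1},
  {"x": 0,"y": 0,"z": -0.25,"ax": 0,"ay": 0,"az": 0,"grip": -0.1},
  {"x": 0,"y": 0,"z": -0.4,"ax": 0,"ay": 0,"az": 0,"grip": -0.1},
  {"x": 0,"y": 0,"z": -0.4,"ax": 0,"ay": 0,"az": 0,"grip": -0.1},
  {"x": 0,"y": 0,"z": -0.4,"ax": 0,"ay": 0,"az": 0,"grip": -0.1},
])

```text
clock: 16.82
ee_pos: [0.5185, 0.0253, 0.2647]
ee_rot: [3.141, 0.005, 2.802]
ft_force: [0.1, -0.9, -1.1]
width: 0.547
grip_force: 0.0
```

```bash
python3 - <<'E'
from plan import *
import pickle
from scipy.optimize import fsolve
st=read_state();print(st["clock"],st["ee_pos"],st["ft_force"],st["width"])
s=snapshot("wrist");pickle.dump(s,open("w15.pkl","wb"))
R=[b for b in blobs(s["color"],(20,100,110),(34,255,255),40) if 15<b[1][2]<50 and abs(b[0][0]-320)<60];print("ring",R)
for z in(.132,.147): print(z,proj(s,(.4572,.048,z)))
for c,b in R: print(plane(s,*c,.132), "hole dia px",b[2:4])
for q in near(s,(.4572,.048,.138),(10,90,40),(25,255,255),12,15): print("peg blob",q)
g=lambda lo,hi,mn:[b for b in blobs(s["color"],lo,hi,mn)]
print("red",g((0,130,110),(8,255,255),150)); print("green",g((40,70,70),(85,255,255),60))
print("lever exp",proj(s,(.4774,-.0933,.171)),"reel exp",proj(s,(.5826,.0316,.146)),"green dot exp",proj(s,(.4933,-.1035,.116)))
E
```

```text
16.8167 [0.51849509 0.02529234 0.26473304] [ 0.08365572 -0.89450481 -1.08139562] 0.5474944527235395
ring [([319.4, 107.1], [306, 93, 28, 29, 228])]
0.132 [319.92222623 107.96098631]
0.147 [319.94511342 109.31660451]
[0.45640436 0.04782343 0.132     ] hole dia px [28, 29]
peg blob ([319.4, 106.8], [306, 93, 28, 29, 182])
peg blob ([320.0, 107.8], [315, 102, 11, 12, 109])
red [([168.6, 191.1], [147, 172, 45, 39, 1157]), ([346.2, 250.1], [316, 223, 66, 59, 2079])]
green [([186.6, 199.6], [181, 194, 11, 11, 70]), ([108.8, 350.2], [97, 340, 24, 21, 107])]
lever exp [158.81876213 199.19203177] reel exp [348.73314762 249.58801445] green dot exp [184.02350085 197.83604636]
```

```bash
python3 -c "
from cell import hand_in
print(hand_in())"
```

```text
the job is handed in; nothing more can be done
None
```

I threw the lever into the green-dot notch, opened the door to about 0.38 rad and dropped the stay's yellow-ringed hole over the peg so the arm lies level, then let go and handed in at about 17 s; I never touched the other things, and no verdict came back.

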